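# Swap the transport blank of a clamped housing for bayonet caps

### The arm

A 7-joint arm with a two-finger parallel gripper is mounted at the origin on the work surface. World frame = base frame: x ahead of the robot, y to its left, z up, the work surface at z = 0. Lengths are in m, angles in rad, forces in N, time in s.
With the tool pointing down it reaches from about 0.35 to 0.775 m from the base axis. Payload 3.1 kg.
Tool frame: the origin (TCP) lies at the very end of the fingers, on their centre line; the grasp point (between the pads) lies env.pinch_z behind it (env.pinch_z is the distance from the TCP to the grasp point, in m); z points along the fingers, y is the line along which they close (so a half turn about z gives the same grasp; the last joint's range is limited). The gripper opens to 85 mm and grips with 20 to 120 N. Pads are 22 mm wide; open, the fingers measure 114 mm over their backs; the gripper's body (76 mm by 85 mm) begins 54 mm behind the grasp point. The pads swing forward as they close: fully open they stand 13 mm farther back than shut.
Start: joints at [-1.156, 0.311, 0.014, 1.512, -0.004, 1.319, -0.027], TCP at [0.243, 0.494, 0.231] pointing down, gripper open.
Joint ranges: [-2.7, 2.7], [-0.3, 1.91], [-1.27, 1.3], [0.12, 2.57], [-1.44, 4.58], [0.2, 2.03], [-3.05, 3.05]. Speed limits (rad/s): [2.79, 2.79, 3.14, 3.14, 3.14, 3.14, 3.14].

### API

Orientations are given as a unit quaternion [x, y, z, w].
In Python, from workcell import env gives the robot as it stands.
- The arm moves only by the shell command python3 inch.py FILE, which reads ROWS from the file FILE. ROWS is a JSON list that holds a single list of rows (three levels of brackets), with 1 to 20 rows, each of 5 numbers: the finger opening in m, then dx, dy, dz in m, then a turn about the tool's z in rad; each row is the pose to reach, as a shift and turn from the pose commanded when the command began, along the tool's axes at that moment; what a row does not reach only later rows make up. A row lasts 1/10 s, in which the tool goes at most 0.05 m and 0.15 rad, less where a joint would pass 70% of its speed; a pose out of reach is approached as far as the arm can. The fingers move at their own pace and stop on an object; the grip force is fixed at half the most. Time passes only in rows, so rows that do not move let the fingers close. It prints the time, the measured TCP pose, the force, the opening and the grip force at its end. Input that does not fit is refused with a message, and nothing moves.
- env.read_state(): the state, without advancing time (a new reading comes with each control period).
- env.camera(name): name is "scene" or "top"; returns a dict with "pixels" (420x560x3 uint8, red, green, blue), "vertical_fov" (degrees; the focal length in pixels is half the picture's height over the tangent of half this angle, whatever the lens; pixels are square), "cx", "cy" (the principal point, pixels), "xyz" and "rotation" of the camera in the world. Camera axes: x right, y up, looking along -z (the intrinsics and any distortion apply to the point x, -y, -z); pixel columns grow to the right and rows downward; lengths in m; the calibration is good to about 2 mm. A picture is of the moment at which its call begins. There is no depth.
- env.hand_in(): hands the job in; it is judged then, once.
The state is a dict: "clock": time; "qpos": joint angles; "qd": joint speeds; "tau": joint torques, N m; "ee_pos": TCP position; "eef_rot": TCP orientation; "wrist_force": force on the tool from outside, world axes, zero at the start; "ft_torque": the same for the moment, N m; "finger_gap": finger opening in m; "grip_force": force on a finger pad.
Only numpy, scipy, OpenCV 4.12 (cv2) and the standard library are available. Lean on these libraries where they do the work, as an engineer would, in place of code of your own. Each camera call takes 0.05 s, during which the arm holds its last target. There are 200 camera calls.

### The job

Load the long three-socket housing into the spring-loaded cradle: press the sprung carriage back, lower the housing into the gap so that the carriage clamps it against the fixed stop, flat on the cradle floor, and let go. With it clamped there, unlock the transport blank from its middle socket and lay it in the grey tray, and fit every bayonet cap on the table (two or three, any sockets): lugs into the slots, pushed in until the flange lies on the housing, turned clockwise to the stop. Finally lift the finished housing out and set it flat on the white sheet in front of the robot, without pushing the other things on the bench about.

Things in the scene. Friction and masses are not known exactly. Their poses are not given: they have to be found in the camera images.
- cradle: Fixed cradle, base plate 100 x 315 mm, long axis its y, z up. Origin on the table under the seat's centre; seat floor at z 12 mm. Fixed stop: face at y -100, top at z 32. Sprung carriage at the +y end. Side guides 70 mm apart, flared, tops at z 35, only at |y| 54 to 90, so fingers fit in the middle. Seated housing: origin at (0, 0, 12 mm), its y along the cradle's y (either way round).
- carriage (a joint): Travel in m of the sprung carriage along the cradle's +y: 0 = at rest (face at y +80 mm, free gap to the stop 180 mm), 0.020 = clamping the 200 mm housing, 0.045 = fully back. Spring about 4 N at 0, 9 N at 0.020, 13 N at 0.035; it returns by itself. Push it by its face, for instance with the end of the held housing.
- carriage_face (a point): Middle of the upper edge of the carriage's face (the face towards the stop), 61 mm above the table; steel carriage 60 mm wide, 26 mm thick, face from 14 to 61 mm above the table. It slides along the cradle's y only.
- housing: Loose black housing with aluminium top plate, 64 (x) x 200 (y) x 50 mm high, about 0.6 kg, flat on the table at the start. Origin at the centre of its underside, z up. Grasp it from above across the 64 mm width, at mid-length. Three bayonet sockets in a row along y in its top.
- socket0 (a point): Mouth centre of bayonet socket 0 in the housing's top plate (50 mm above its underside, at its y = -66 mm), axes as the housing's. Round hole of 41 mm with two slots 18 mm wide reaching 28.5 mm out along the housing's +x and -x; plate 6 mm thick, cavity 10 mm deep below it. Stops inside let a cap turn only clockwise (from above) from the slots, by 60 degrees (55 to 65 with play).
- socket1 (a point): Mouth centre of bayonet socket 1 in the housing's top plate (50 mm above its underside, at its y = 0 mm), axes as the housing's. Round hole of 41 mm with two slots 18 mm wide reaching 28.5 mm out along the housing's +x and -x; plate 6 mm thick, cavity 10 mm deep below it. Stops inside let a cap turn only clockwise (from above) from the slots, by 60 degrees (55 to 65 with play).
- socket2 (a point): Mouth centre of bayonet socket 2 in the housing's top plate (50 mm above its underside, at its y = 66 mm), axes as the housing's. Round hole of 41 mm with two slots 18 mm wide reaching 28.5 mm out along the housing's +x and -x; plate 6 mm thick, cavity 10 mm deep below it. Stops inside let a cap turn only clockwise (from above) from the slots, by 60 degrees (55 to 65 with play).
- cap1: Bayonet cap, black with aluminium wing, 45 mm high, 0.11 kg, upright (None if absent). Origin: underside centre, z up. Plug 36 mm wide, 14 high; two lugs at its foot along +x and -x (12 wide, 6 high, tips 26 mm out); flange 60 mm wide, z 14 to 19; wing grip along x, 46 long, 14 thick, z 19 to 45. Half a turn: same. Fit: x along the housing's x, push to origin 14 mm below the mouth, turn clockwise.
- cap2: Bayonet cap, black with aluminium wing, 45 mm high, 0.11 kg, upright (None if absent). Origin: underside centre, z up. Plug 36 mm wide, 14 high; two lugs at its foot along +x and -x (12 wide, 6 high, tips 26 mm out); flange 60 mm wide, z 14 to 19; wing grip along x, 46 long, 14 thick, z 19 to 45. Half a turn: same. Fit: x along the housing's x, push to origin 14 mm below the mouth, turn clockwise.
- cap3: Bayonet cap, black with aluminium wing, 45 mm high, 0.11 kg, upright (None if absent). Origin: underside centre, z up. Plug 36 mm wide, 14 high; two lugs at its foot along +x and -x (12 wide, 6 high, tips 26 mm out); flange 60 mm wide, z 14 to 19; wing grip along x, 46 long, 14 thick, z 19 to 45. Half a turn: same. Fit: x along the housing's x, push to origin 14 mm below the mouth, turn clockwise.
- blank: Transport blank, like a cap (same plug, lugs along +x and -x, height 45 mm, origin at the underside centre) but all metal, flange 56 mm wide, wing 30 mm long (x), 20 thick, z 19 to 45. At the start locked in the housing's middle socket, origin 36 mm above the housing's underside, turned 60 degrees clockwise. Turn it 60 degrees anticlockwise (x along the housing's x), lift it out.
- tray: Fixed grey open tray, 130 x 130 mm, 35 mm high, floor and walls 4 mm; origin at its underside centre, z up.
- sheet (a point): Centre of the white paper sheet, flat on the table, 260 mm (its x) by 420 mm (its y), before the robot; the housing starts on it and returns to it.
- unit: Bystander: finished black box unit, 70 x 70 x 65 mm. Leave alone.
- board: Bystander: small circuit board, 60 x 45 mm, 8 mm high. Leave alone.
- driver: Bystander: screwdriver, 180 mm. Leave alone.
- tape: Bystander: roll of tape, 90 mm diameter, 25 mm high. Leave alone.
- can: Bystander: upright bottle, 52 mm diameter, 150 mm high. Leave alone.
- wrench: Bystander: wrench, 160 mm. Leave alone.

How it is judged:
By the outcome, as a careful person would: the job done as asked, in the order asked, and still so for the second after the job is handed in, with the robot touching nothing.
Of cap1, cap2, cap3 only 2 to 3 are there at a start; the rules pass over those that are not, and their reading is None.
At some moment in a run one of cap1, cap2, cap3 may be knocked a few centimetres aside while the robot is not near it.
Once in a run the grip may slacken for a moment while it holds something.
It also fails if it takes over 210 s, if anything falls off the work surface, if the arm or the gripper's body presses on something with over 40 N, if the wrist force passes 120 N, or if a joint passes its speed limit or range.

## Working session

There is one attempt and no reset: what is moved stays moved. The work goes in short steps, Python scripts to look and compute and a shell command to move; the robot and the scene stay as the last step left them, time stands still between calls to the robot, and variables do not carry over. Pictures are saved under pics/ and viewed, at most 14 in all, crops included, and the job is handed in when it is done.

```bash
ls; mkdir -p pics; python3 - <<'E'
from workcell import env
import cv2,numpy as np
print(env.pinch_z, env.read_state())
for n in("scene","top"):
    c=env.camera(n); cv2.imwrite(f"pics/{n}0.png",c["pixels"][:,:,::-1])
    print({k:v for k,v in c.items() if k!="pixels"})
E
```

```text
inch.py
pics
workcell.py
0.0187 {'clock': 0.0, 'qpos': array([-1.15572926,  0.31173689,  0.01402938,  1.51304244, -0.00436532,
        1.31918015, -0.02719237]), 'qd': array([-0.00040704, -0.00062093, -0.001001  , -0.00073319, -0.00024609,
        0.00119823, -0.00074942]), 'tau': array([ 6.34677394e-05, -3.79912198e+01,  1.46085452e-01, -2.30594087e+01,
        1.22021660e-02,  1.33828836e-02,  2.70239400e-05]), 'ee_pos': array([0.2422792 , 0.49296493, 0.23022091]), 'eef_rot': array([ 2.26375146e-01,  9.74039490e-01, -1.15203963e-03, -1.95354107e-04]), 'wrist_force': array([ 0.6730264 ,  0.96936138, -0.26155996]), 'ft_torque': array([-0.0043331 ,  0.01548345, -0.03786951]), 'grip_force': 0.0, 'finger_gap': 0.08540381357719412}
{'vertical_fov': 53.25705589560745, 'cx': 281.8401166441132, 'cy': 207.3059031173269, 'xyz': array([ 0.85403984, -0.5858299 ,  1.04600231]), 'rotation': array([0.29402907, 0.06868559, 0.23726151, 0.92332885])}
{'vertical_fov': 53.25072907708625, 'cx': 281.1843525849735, 'cy': 211.6940000743794, 'xyz': array([0.34182444, 0.01977773, 1.36464867]), 'rotation': array([-0.04475332,  0.05149765,  0.71599137, -0.69476722])}
```
View pics/scene0.png

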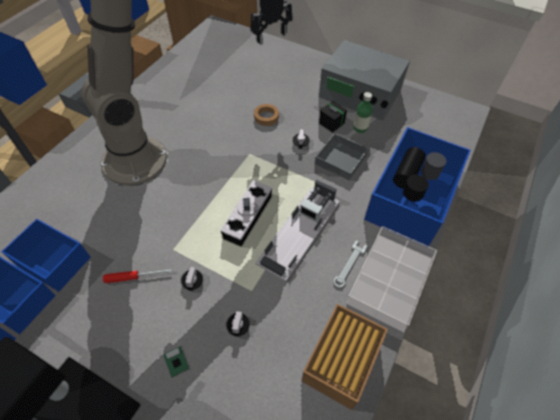

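View pics/top0.png

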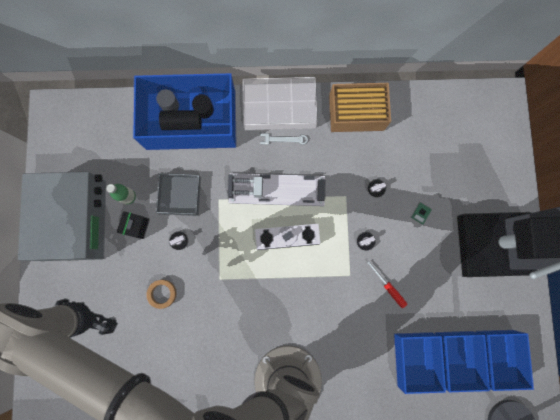

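The scene view shows three caps at (301,139), (192,279) and (238,323). The housing is on the sheet near (247,212), the cradle near (302,228) and the tray near (342,157). In the top view the caps are at (178,240), (377,187) and (366,241), the housing at (288,236), the cradle at (278,188) with its carriage on the left (+y) side, and the tray at (179,194).

```bash
cat > h.py <<'E'
from workcell import env
import cv2,numpy as np
from scipy.spatial.transform import Rotation as R
def K(c):
    f=c["pixels"].shape[0]/2/np.tan(np.radians(c["vertical_fov"])/2); return f
def ray(c,uv):
    f=K(c); uv=np.atleast_2d(np.asarray(uv,float))
    d=np.c_[(uv[:,0]-c["cx"])/f,-(uv[:,1]-c["cy"])/f,-np.ones(len(uv))]
    return R.from_quat(c["rotation"]).apply(d)
def onplane(c,uv,z):
    d=ray(c,uv); return c["xyz"]+d*((z-c["xyz"][2])/d[:,2])[:,None]
def proj(c,p):
    q=R.from_quat(c["rotation"]).inv().apply(np.atleast_2d(p)-c["xyz"]); f=K(c)
    return np.c_[c["cx"]-f*q[:,0]/q[:,2],c["cy"]+f*q[:,1]/q[:,2]]
def tri(c1,u1,c2,u2):
    a=ray(c1,u1)[0];b=ray(c2,u2)[0];s,t=np.linalg.lstsq(np.c_[a,-b],c2["xyz"]-c1["xyz"],rcond=None)[0]
    p=c1["xyz"]+s*a;q=c2["xyz"]+t*b; return (p+q)/2,np.linalg.norm(p-q)
def crop(c,x0,y0,x1,y1,k,name):
    cv2.imwrite(name,cv2.resize(c["pixels"][y0:y1,x0:x1,::-1],None,fx=k,fy=k,interpolation=cv2.INTER_CUBIC))
E
python3 - <<'E'
from h import *
import pickle
t=env.camera("top");s=env.camera("scene");pickle.dump((t,s),open("c0.pkl","wb"))
crop(t,215,165,355,265,5.6,"pics/t1.png");crop(s,170,130,370,280,4,"pics/s1.png")
E
```

View pics/t1.png

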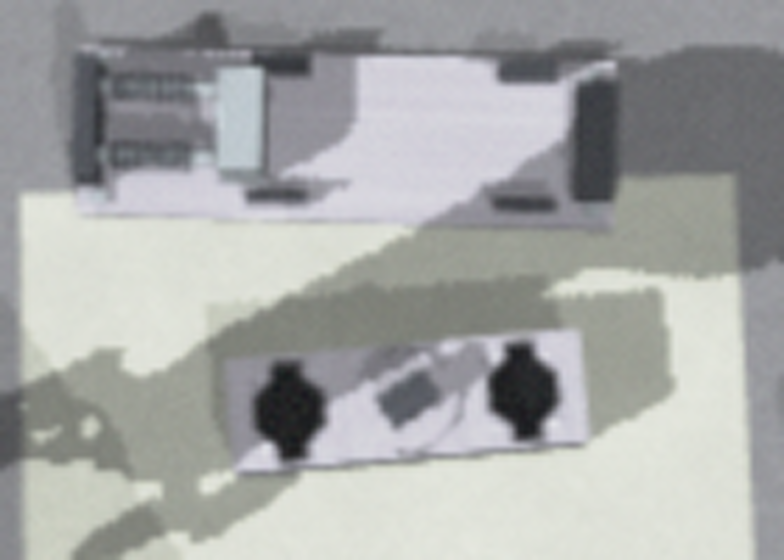

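View pics/s1.png

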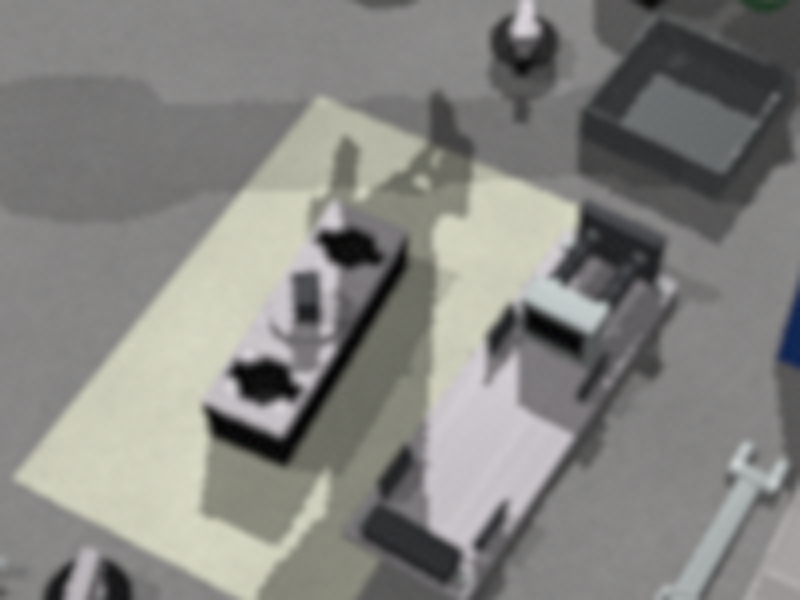

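The crops show empty sockets at top-crop (290,410) and (522,392), and the blank's dark wing top at (408,398). The carriage face edge is at x≈264 and the stop at (595,140). In the scene crop, the sockets are at (348,247) and (265,381).

```bash
cat > m.py <<'E'
from h import *
import pickle
t,s=pickle.load(open("c0.pkl","rb"))
def T(x,y): return [(x+.5)/5.6-.5+215,(y+.5)/5.6-.5+165]
def S(x,y): return [(x+.5)/4-.5+170,(y+.5)/4-.5+130]
def blob(c,u,v,r,f,k=4):
    u,v=int(u),int(v);im=c["pixels"][v-r:v+r+1,u-r:u+r+1]
    im=cv2.resize(im,None,fx=k,fy=k,interpolation=cv2.INTER_CUBIC)
    m=f(im.astype(int)).astype(np.uint8)
    n,l,st,ce=cv2.connectedComponentsWithStats(m)
    if n<2: return None
    d=[np.hypot(*(ce[i]-(2*r+1)*k/2))/max(st[i,4],1)**.5 for i in range(1,n)]
    i=1+int(np.argmin(d)); (cx,cy),(w,h),a=cv2.minAreaRect(np.argwhere(l==i)[:,::-1].astype(np.float32))
    g=lambda p:(np.asarray(p)+.5)/k-.5+[u-r,v-r]
    b=cv2.boxPoints(((cx,cy),(w,h),a))
    return g(ce[i]),st[i,4]/k/k,g(b)
dark=lambda im:im.max(2)<40
E
python3 - <<'E'
from m import *
for a,b in (((290,410),(348,247)),((522,392),(265,381))):
    p=blob(t,*T(*a),12,dark);q=blob(s,*S(*b),11,dark)
    print(p[0],p[1],q[0],q[1],"tri",tri(t,p[0],s,q[0]),"z50",onplane(t,p[0],.05),onplane(s,q[0],.05))
print("housing plate corners",onplane(t,[T(*p) for p in((225,358),(578,330),(588,440),(240,470))],.05).round(4))
print("scene",onplane(s,[S(*p) for p in((322,203),(408,237),(288,437),(206,402))],.05).round(4))
print("carr face",onplane(t,[T(265,68),T(263,180)],.061).round(4),onplane(s,[S(524,302),S(600,331)],.061).round(4), tri(t,T(265,124),s,S(562,316)))
print("stop",onplane(t,[T(577,80),T(572,197),T(616,75),T(617,203)],.032).round(4),onplane(s,[S(380,505),S(464,548),S(362,535),S(445,580)],.032).round(4))
g=lambda im:im.max(2)<75
for p in((287,65),(277,195),(528,70),(525,204)):
    b=blob(t,*T(*p),5,g); print("guide",b[1],onplane(t,b[0],.035).round(4))
E
```

```text
[266.04767366 238.06880734] 95.375 [257.30267929 191.60122885] 77.5625 tri (array([0.43844604, 0.05343439, 0.04743539]), np.float64(0.003637206480004386)) z50 [[0.43967917 0.05450588 0.05      ]] [[0.4381594  0.05057362 0.05      ]]
[306.73382709 235.53400846] 51.6875 [235.69987754 224.754986  ] 89.3125 tri (array([ 0.44297637, -0.07528211,  0.04250463]), np.float64(0.003701664940492377)) z50 [[ 0.44381074 -0.07355766  0.05      ]] [[ 0.44465351 -0.08029322  0.05      ]]
housing plate corners [[ 0.4708  0.0892  0.05  ]
 [ 0.4807 -0.11    0.05  ]
 [ 0.4187 -0.113   0.05  ]
 [ 0.4078  0.0822  0.05  ]]
scene [[ 0.3973  0.0769  0.05  ]
 [ 0.4704  0.0803  0.05  ]
 [ 0.4836 -0.1116  0.05  ]
 [ 0.4186 -0.1152  0.05  ]]
carr face [[0.6342 0.0623 0.061 ]
 [0.5698 0.065  0.061 ]] [[0.5769 0.0622 0.061 ]
 [0.6359 0.066  0.061 ]] (array([0.60415074, 0.06447677, 0.0586784 ]), np.float64(0.0043856740456879525))
stop [[ 0.6283 -0.1174  0.032 ]
 [ 0.5597 -0.1116  0.032 ]
 [ 0.6306 -0.1401  0.032 ]
 [ 0.5555 -0.1374  0.032 ]] [[ 0.5603 -0.1185  0.032 ]
 [ 0.6261 -0.1195  0.032 ]
 [ 0.5611 -0.1442  0.032 ]
 [ 0.6263 -0.1464  0.032 ]]
guide 18.0 [[0.642  0.0518 0.035 ]]Traceback (most recent call last):
  File "<stdin>", line 11, in <module>
TypeError: 'NoneType' object is not subscriptable
```

```bash
python3 - <<'E'
from m import *
ct=cv2.resize(np.hstack([t["pixels"][220:260,158:198],t["pixels"][167:207,357:397],t["pixels"][221:261,346:386]]),None,fx=6.5,fy=6.5,interpolation=cv2.INTER_CUBIC)
cs=cv2.resize(np.hstack([s["pixels"][119:159,281:321],s["pixels"][303:343,218:258],s["pixels"][259:299,172:212]]),None,fx=6.5,fy=6.5,interpolation=cv2.INTER_CUBIC)
cv2.imwrite("pics/caps.png",np.vstack([ct,cs])[:,:,::-1])
E
```

```text
(no output)
```

View pics/caps.png

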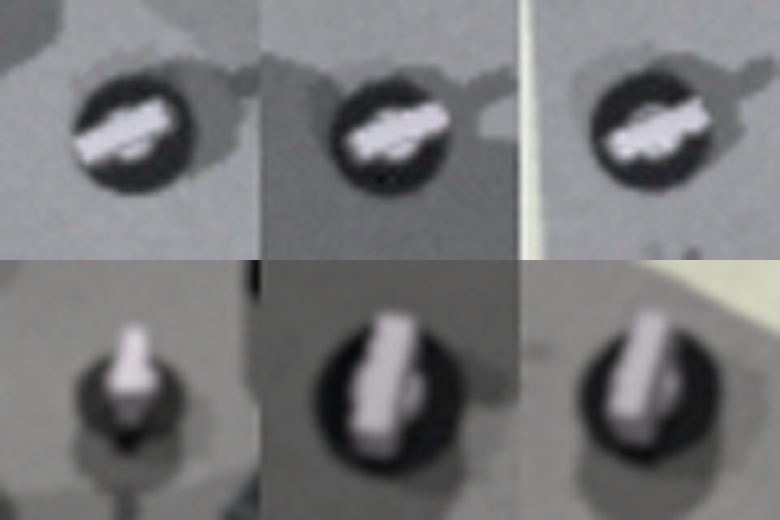

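The crop shows all three caps upright. Each wing rises about 20° to the right in the top view, and each black flange disc is clearly visible. Now I'll measure them.

```bash
cat >> m.py <<'E'
def hullc(c,u,v,r,f,k=4):
    u,v=int(round(u)),int(round(v));im=cv2.resize(c["pixels"][v-r:v+r+1,u-r:u+r+1],None,fx=k,fy=k,interpolation=cv2.INTER_CUBIC)
    m=f(im.astype(int)).astype(np.uint8)
    cs,_=cv2.findContours(m,cv2.RETR_EXTERNAL,cv2.CHAIN_APPROX_NONE); q=max(cs,key=cv2.contourArea)
    h=cv2.convexHull(q);M=cv2.moments(h)
    return (np.array([M["m10"],M["m01"]])/M["m00"]+.5)/k-.5+[u-r,v-r],M["m00"]/k/k,cv2.minAreaRect(h)
def wing(c,u,v,r,z,thr=130,k=4):
    u,v=int(round(u)),int(round(v));b=blob(c,u,v,r,lambda im:im.min(2)>thr)
    q=onplane(c,b[2],z)[:,:2];e=[q[1]-q[0],q[2]-q[1]];L=max(e,key=np.linalg.norm)
    a=np.degrees(np.arctan2(L[1],L[0]))%180
    return b[0],a,sorted(np.linalg.norm(e,axis=1))
E
python3 - <<'E'
from m import *
for (a,b) in (((178,240),(301,139)),((377,187),(238,323)),((366,241),(192,279))):
    for nm,c,p in(("t",t,a),("s",s,b)):
        h=hullc(c,*p,13,lambda im:im.max(2)<62)
        try:w=wing(c,*p,10,.045,165 if nm=="t" else 125)
        except Exception as e: w=None;print(e)
        print(nm,h[0].round(2),round(h[1]),"flange z19",onplane(c,h[0],.019)[0].round(4),"wing",w and (onplane(c,w[0],.043)[0].round(4),w[1],w[2]))
for nm,c,ps in(("t",t,[T(290,410),T(522,392)]),("s",s,[S(348,247),S(265,381)])):
  for p in ps:
    h=hullc(c,*p,9,lambda im:im.max(2)<75); print(nm,h[0],h[1],h[2],onplane(c,h[0],.05))
E
```

```text
t [178.64 240.17] 233 flange z19 [0.4437 0.3356 0.019 ] wing (array([0.4426, 0.3371, 0.043 ]), np.float64(118.57656951460578), [np.float64(0.02039426541009341), np.float64(0.043509817348899006)])
s [300.7  141.37] 159 flange z19 [0.4449 0.3251 0.019 ] wing (array([0.4375, 0.3372, 0.043 ]), np.float64(117.90016808941094), [np.float64(0.07001865739203256), np.float64(0.08482900244162707)])
t [376.05 187.97] 234 flange z19 [ 0.5952 -0.3088  0.019 ] wing (array([ 0.5947, -0.3095,  0.043 ]), np.float64(121.12372874089144), [np.float64(0.020494339454592513), np.float64(0.04574993056153935)])
s [237.7  324.52] 454 flange z19 [ 0.5946 -0.3134  0.019 ] wing (array([ 0.593 , -0.3131,  0.043 ]), np.float64(110.13121694975243), [np.float64(0.01642803356499879), np.float64(0.04347128342461563)])
t [363.49 236.32] 79 flange z19 [ 0.4382 -0.2585  0.019 ] wing (array([ 0.422 , -0.2637,  0.043 ]), np.float64(109.8395602216433), [np.float64(0.016698167604406042), np.float64(0.047124748454869636)])
s [191.76 280.25] 343 flange z19 [ 0.4235 -0.2701  0.019 ] wing (array([ 0.4206, -0.2684,  0.043 ]), np.float64(109.9233026154142), [np.float64(0.017141521971702725), np.float64(0.0430057405384606)])
t [266.1206315  237.94491447] 141.28125 ((37.85744857788086, 37.136817932128906), (48.03235626220703, 61.01510238647461), 29.47589111328125) [[0.44006147 0.05426696 0.05      ]]
t [307.87016908 234.46791465] 129.375 ((37.0953369140625, 35.474700927734375), (57.737510681152344, 46.35761642456055), 48.57633590698242) [[ 0.44706006 -0.0772632   0.05      ]]
s [257.53886963 191.60673833] 112.65625 ((39.46778869628906, 39.78255081176758), (39.861236572265625, 59.97503662109375), 81.57302856445312) [[0.43878503 0.05089885 0.05      ]]
s [235.81635106 224.88616127] 124.59375 ((36.986854553222656, 36.88613510131836), (39.96561050415039, 63.501766204833984), 83.41805267333984) [[ 0.44517486 -0.08050631  0.05      ]]
```

Scene-minus-top readings differ by a steady ≈(-1.5, -3.5) mm, so I average the views. The sockets come out 131.7 mm apart (must be 132) and the stop-to-face distance 181 mm (must be 180). Next I refine the cradle yaw and plan the housing grasp.

```bash
cat >> h.py <<'E'
def go(x,y,z,yaw,half=True):
    """yaw (deg) = direction of closing line in world; prints shift/turn in tool axes"""
    s=env.read_state();r=R.from_quat(s["eef_rot"]);M=r.as_matrix();cur=np.degrees(np.arctan2(M[1,1],M[0,1]))
    d=r.inv().apply(np.array([x,y,z])-s["ee_pos"]); e=yaw-cur
    e=(e+90)%180-90 if half else (e+180)%360-180
    print("tcp",s["ee_pos"].round(4),"closing yaw",cur.round(2),"q7",s["qpos"][6].round(2),"tilt",np.degrees(np.arccos(-M[2,2])).round(2))
    print("F",s["wrist_force"].round(1),"gap",round(s["finger_gap"],4),"t",round(s["clock"],1),"| d",d.round(4),"turn",np.radians(-e).round(3))
E
python3 - <<'E'
from m import *
P=[T(80,50),T(613,60),T(608,228),T(80,215)]
q=onplane(t,P,.012);print("base",q.round(4),q.mean(0))
P=[S(362,530),S(672,285)]
G=onplane(t,[T(*p) for p in((287,65),(277,195),(528,70),(525,204))],.033);print(G.round(4),G[:2].mean(0),G[2:].mean(0))
G=onplane(s,[S(*p) for p in((501,335),(600,378),(398,468),(492,530))],.033);print(G.round(4),G[:2].mean(0),G[2:].mean(0))
c=onplane(t,[[179,194]],.035);print("tray",c)
m=lambda im:(im.max(2)<105)
h=hullc(t,179,194,26,lambda im:im.max(2)<95);print(h,onplane(t,h[0],.03))
go(.4428,-.0132,.2,2.9)
E
```

```text
base [[ 0.6591  0.1725  0.012 ]
 [ 0.644  -0.1412  0.012 ]
 [ 0.544  -0.1338  0.012 ]
 [ 0.5608  0.1739  0.012 ]] [0.60200187 0.01785664 0.012     ]
[[ 0.6419  0.0505  0.033 ]
 [ 0.5657  0.0582  0.033 ]
 [ 0.6349 -0.0891  0.033 ]
 [ 0.5563 -0.0843  0.033 ]] [0.60377948 0.05432116 0.033     ] [ 0.5955641  -0.08668805  0.033     ]
[[ 0.5678  0.046   0.033 ]
 [ 0.6475  0.0474  0.033 ]
 [ 0.557  -0.0878  0.033 ]
 [ 0.6365 -0.0988  0.033 ]] [0.60766112 0.04668483 0.033     ] [ 0.59677367 -0.09327692  0.033     ]
tray [[0.59101987 0.33107243 0.035     ]]
(array([179.13180514, 192.10621585]), 2129.59375, ((105.50001525878906, 94.49998474121094), (188.99996948242188, 210.99996948242188), 90.0)) [[0.59815945 0.33183362 0.03      ]]
tcp [0.2424 0.4932 0.2306] closing yaw 63.83 q7 -0.03 tilt 0.08
F [ 0.1 -0.6  0.4] gap 0.0852 t 0.2 | d [-0.4032 -0.3661  0.0312] turn 1.063
```

```bash
echo '[[[0.085, -0.4032, -0.3661, 0.08, 1.063], [0.085, -0.4032, -0.3661, 0.08, 1.063], [0.085, -0.4032, -0.3661, 0.08, 1.063], [0.085, -0.4032, -0.3661, 0.08, 1.063], [0.085, -0.4032, -0.3661, 0.08, 1.063], [0.085, -0.4032, -0.3661, 0.08, 1.063], [0.085, -0.4032, -0.3661, 0.08, 1.063], [0.085, -0.4032, -0.3661, 0.08, 1.063], [0.085, -0.4032, -0.3661, 0.08, 1.063], [0.085, -0.4032, -0.3661, 0.08, 1.063], [0.085, -0.4032, -0.3661, 0.08, 1.063], [0.085, -0.4032, -0.3661, 0.08, 1.063], [0.085, -0.4032, -0.3661, 0.08, 1.063], [0.085, -0.4032, -0.3661, 0.08, 1.063]]]' > m.json && python3 inch.py m.json; python3 - <<'E'
from h import *
go(.4428,-.0132,.012,2.9)
t=env.camera("top");s=env.camera("scene")
a=cv2.resize(t["pixels"][165:270,225:335],None,fx=4,fy=4,interpolation=cv2.INTER_CUBIC);b=cv2.resize(s["pixels"][120:225,195:285],None,fx=4,fy=4,interpolation=cv2.INTER_CUBIC)
cv2.imwrite("pics/g1.png",np.hstack([a,b])[:,:,::-1])
E
```

```text
clock: 1.6
ee_pos: [0.4426, -0.0114, 0.1511]
eef_rot: [0.688, 0.726, 0.0, -0.001]
wrist_force: [0.2, 0.2, -0.0]
finger_gap: 0.0851
grip_force: 0.0
tcp [ 0.4426 -0.0114  0.1511] closing yaw 3.03 q7 0.15 tilt 0.07
F [ 0.2  0.2 -0. ] gap 0.0851 t 1.6 | d [-0.002   0.0002  0.1391] turn 0.002
```

View pics/g1.png

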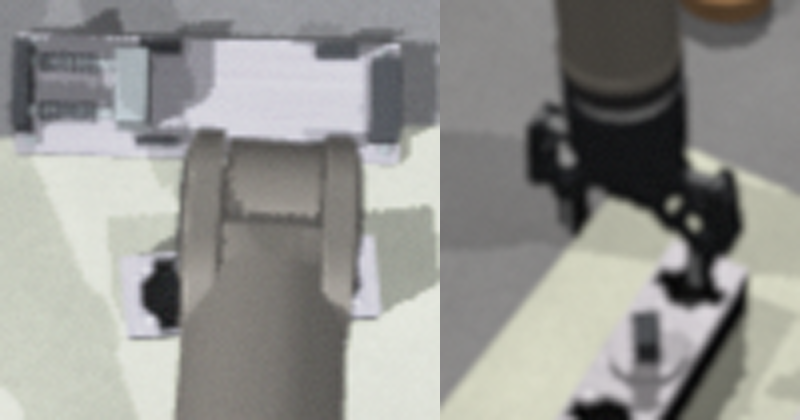

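The housing shows in both views and the fingers are above it, so I descend, close and lift a little.

```bash
echo '[[[0.085, -0.002, 0, 0.05, 0], [0.085, -0.002, 0, 0.09, 0], [0.085, -0.002, 0, 0.115, 0], [0.085, -0.002, 0, 0.13, 0], [0.085, -0.002, 0, 0.139, 0], [0.085, -0.002, 0, 0.139, 0]]]' > m.json && python3 inch.py m.json;  echo '[[[0.05, 0, 0, 0, 0], [0.05, 0, 0, 0, 0], [0.05, 0, 0, 0, 0], [0.05, 0, 0, 0, 0], [0.05, 0, 0, 0, 0], [0.05, 0, 0, 0, 0]]]' > m.json && python3 inch.py m.json; python3 -c "
from h import *
go(.4428,-.0132,.012,2.9)"
```

```text
clock: 2.3
ee_pos: [0.4422, -0.0136, 0.0116]
eef_rot: [0.688, 0.726, -0.001, -0.001]
wrist_force: [-0.3, -0.7, -0.2]
finger_gap: 0.0845
grip_force: 0.0
clock: 2.9
ee_pos: [0.444, -0.0144, 0.0135]
eef_rot: [0.689, 0.725, 0.001, 0.0]
wrist_force: [-1.0, 0.8, 6.1]
finger_gap: 0.063
grip_force: 68.9
tcp [ 0.444  -0.0144  0.0135] closing yaw 2.97 q7 0.32 tilt 0.12
F [-1.   0.8  6.1] gap 0.063 t 2.9 | d [ 0.0012 -0.0011  0.0015] turn 0.001
```

```bash
echo '[[[0.05, 0, 0, -0.03, 0], [0.05, 0, 0, -0.06, 0], [0.05, 0, 0, -0.09, 0], [0.05, 0, 0, -0.09, 0]]]' > m.json && python3 inch.py m.json; python3 -c "
from h import *
go(.5983,-.0485,.085,-3.3)"
```

```text
clock: 3.3
ee_pos: [0.446, -0.0149, 0.1051]
eef_rot: [0.689, 0.725, 0.003, 0.003]
wrist_force: [1.6, -0.6, -7.7]
finger_gap: 0.063
grip_force: 72.1
tcp [ 0.446  -0.0149  0.1051] closing yaw 2.92 q7 0.21 tilt 0.47
F [ 1.6 -0.6 -7.7] gap 0.063 t 3.3 | d [-0.0413  0.1502  0.0213] turn 0.109
```

```bash
echo '[[[0.05, -0.01, 0.04, 0, 0.03], [0.05, -0.02, 0.08, 0, 0.06], [0.05, -0.03, 0.115, 0, 0.109], [0.05, -0.0413, 0.14, 0, 0.109], [0.05, -0.0413, 0.1502, 0.01, 0.109], [0.05, -0.0413, 0.1502, 0.0213, 0.109], [0.05, -0.0413, 0.1502, 0.0213, 0.109], [0.05, -0.0413, 0.1502, 0.0213, 0.109]]]' > m.json && python3 inch.py m.json; python3 - <<'E'
from h import *
go(.5983,-.0485,.0505,-3.3)
t=env.camera("top");s=env.camera("scene")
a=cv2.resize(t["pixels"][165:235,225:335],None,fx=4,fy=4,interpolation=cv2.INTER_CUBIC);b=cv2.resize(s["pixels"][170:280,215:345],None,fx=4,fy=4,interpolation=cv2.INTER_CUBIC)
im=np.zeros((440,960,3),np.uint8);im[:280,:440]=a;im[:,440:]=b
cv2.imwrite("pics/g2.png",cv2.resize(im,(800,367))[:,:,::-1])
E
```

```text
clock: 4.1
ee_pos: [0.5924, -0.0474, 0.079]
eef_rot: [0.727, 0.686, -0.002, -0.002]
wrist_force: [0.2, 0.3, -7.4]
finger_gap: 0.0634
grip_force: 71.8
tcp [ 0.5924 -0.0474  0.079 ] closing yaw -3.3 q7 0.26 tilt 0.32
F [ 0.2  0.3 -7.4] gap 0.0634 t 4.1 | d [-0.0008  0.0061  0.0284] turn -0.0
```

View pics/g2.png

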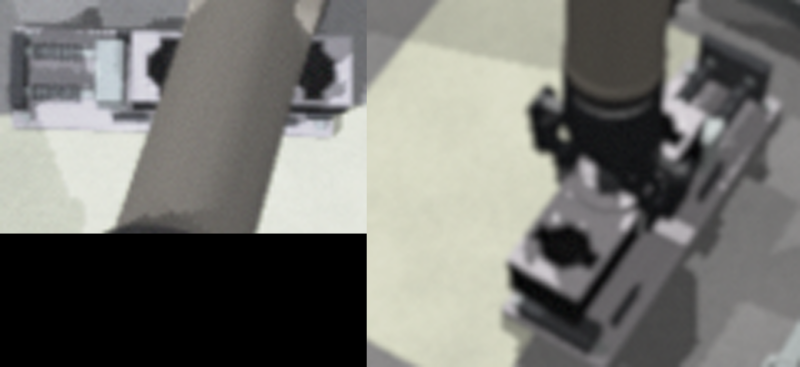

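The housing is held level above the cradle: the top view shows sockets at both ends, with the carriage to the left. Lowering to push height.

```bash
echo '[[[0.05, -0.001, 0.006, 0, 0], [0.05, -0.001, 0.006, 0.012, 0], [0.05, -0.001, 0.006, 0.022, 0], [0.05, -0.001, 0.006, 0.024, 0], [0.05, -0.001, 0.006, 0.024, 0]]]' > m.json && python3 inch.py m.json; python3 - <<'E'
from m import *
go(.5983,-.0485,.0525,-3.3)
t=env.camera("top");s=env.camera("scene")
pickle.dump((t,s),open("c1.pkl","wb"))
st=env.read_state();z=st["ee_pos"][2]-.0135+.05
M=R.from_quat(st["eef_rot"]).as_matrix()
for y in(.066,-.066):
    g=st["ee_pos"]+M[:,0]*y*np.sign(M[1,0]); g[2]=z
    for nm,c in(("t",t),("s",s)):
        p=proj(c,g)[0]; h=hullc(c,*p,9,lambda im:im.max(2)<65); print(nm,p.round(1),h[0].round(1),h[1],(onplane(c,h[0],z)[0]-g).round(4))
E
```

```text
clock: 4.7
ee_pos: [0.5999, -0.0494, 0.0556]
eef_rot: [0.727, 0.686, -0.001, -0.001]
wrist_force: [0.5, -0.7, -7.9]
finger_gap: 0.0635
grip_force: 71.9
tcp [ 0.5999 -0.0494  0.0556] closing yaw -3.32 q7 0.28 tilt 0.17
F [ 0.5 -0.7 -7.9] gap 0.0635 t 4.7 | d [ 0.0008 -0.0017  0.0032] turn -0.0
t [276.7 183.3] [273.6 181.7] 51.46875 [ 0.005   0.0095 -0.    ]
s [302.7 214.3] [300.5 214.4] 246.0625 [-0.0049 -0.0032  0.    ]
t [319.4 184.5] [318.9 185.3] 125.3125 [-0.0024  0.0014 -0.    ]
s [277.  249.8] [276.4 249.8] 169.1875 [-0.0016 -0.0008 -0.    ]
```

```bash
echo '[[[0.05, 0.004, 0, 0.004, 0], [0.05, 0.012, 0, 0.004, 0], [0.05, 0.018, 0, 0.004, 0], [0.05, 0.024, 0, 0.004, 0], [0.05, 0.03, 0, 0.004, 0], [0.05, 0.03, 0, 0.004, 0]]]' > m.json && python3 inch.py m.json;python3 -c "
from h import *
go(.5995,-.0085,.0515,-3.3)";  echo '[[[0.05, 0.005, 0, 0, 0], [0.05, 0.01, 0, 0, 0], [0.05, 0.013, 0, 0, 0], [0.05, 0.013, 0, 0, 0], [0.05, 0.013, 0, 0, 0]]]' > m.json && python3 inch.py m.json; python3 - <<'E'
from m import *
go(.5995,-.0085,.0515,-3.3)
t=env.camera("top");s=env.camera("scene")
crop(s,225,165,345,275,5,"pics/g3.png")
E
```

```text
clock: 5.4
ee_pos: [0.6024, -0.0229, 0.0533]
eef_rot: [0.728, 0.686, -0.002, 0.002]
wrist_force: [-1.2, -7.3, -5.9]
finger_gap: 0.0632
grip_force: 72.3
tcp [ 0.6024 -0.0229  0.0533] closing yaw -3.39 q7 0.23 tilt 0.3
F [-1.2 -7.3 -5.9] gap 0.0632 t 5.4 | d [ 0.0142 -0.0038  0.0017] turn -0.002
clock: 5.9
ee_pos: [0.6028, -0.0132, 0.0536]
eef_rot: [0.729, 0.685, -0.003, 0.003]
wrist_force: [-2.5, -9.8, -5.1]
finger_gap: 0.0629
grip_force: 72.4
tcp [ 0.6028 -0.0132  0.0536] closing yaw -3.54 q7 0.2 tilt 0.48
F [-2.5 -9.8 -5.1] gap 0.0629 t 5.9 | d [ 0.0045 -0.0036  0.0021] turn -0.004
```

View pics/g3.png

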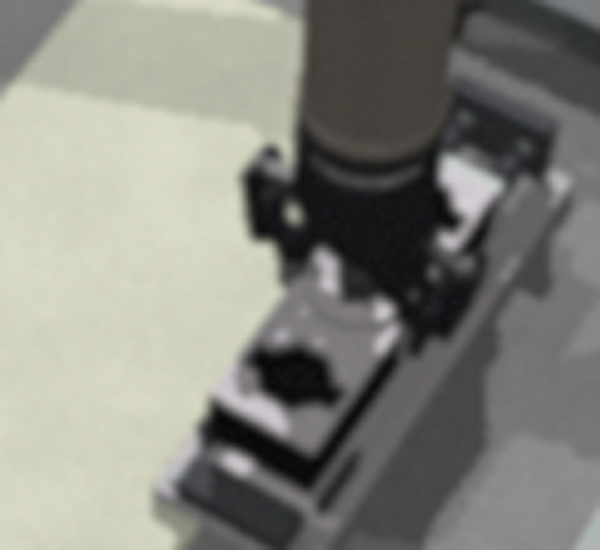

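The housing end has cleared the stop, with a gap visible between the stop at (240,500) and the housing end. The force of 9.8 N implies about 23 mm of travel. I'll push 4 mm more, then lower.

```bash
echo '[[[0.05, 0.004, -0.001, 0, 0], [0.05, 0.005, -0.001, 0, 0], [0.05, 0.005, -0.001, 0.006, 0], [0.05, 0.005, -0.001, 0.012, 0], [0.05, 0.005, -0.001, 0.016, 0], [0.05, 0.005, -0.001, 0.016, 0]]]' > m.json && python3 inch.py m.json; python3 -c "
from h import *
go(.602,-.0165,.0255,-3.3)"
```

```text
clock: 6.6
ee_pos: [0.6042, -0.0093, 0.0395]
eef_rot: [0.729, 0.684, -0.001, 0.004]
wrist_force: [-1.0, -10.9, 0.4]
finger_gap: 0.0631
grip_force: 73.0
tcp [ 0.6042 -0.0093  0.0395] closing yaw -3.65 q7 0.2 tilt 0.54
F [ -1.  -10.9   0.4] gap 0.0631 t 6.6 | d [-0.0072 -0.0018  0.0141] turn -0.006
```

```bash
echo '[[[0.05, 0, -0.001, 0.004, 0], [0.05, 0, -0.001, 0.008, 0], [0.05, 0, -0.001, 0.011, 0], [0.05, 0, -0.001, 0.013, 0], [0.05, 0, -0.001, 0.013, 0]]]' > m.json && python3 inch.py m.json; python3 -c "
from h import *
go(.602,-.0165,.0255,-3.3)"
```

```text
clock: 7.1
ee_pos: [0.6038, -0.0091, 0.0377]
eef_rot: [0.728, 0.685, 0.001, 0.004]
wrist_force: [-26.8, -7.2, 56.7]
finger_gap: 0.0635
grip_force: 54.1
tcp [ 0.6038 -0.0091  0.0377] closing yaw -3.51 q7 0.21 tilt 0.42
F [-26.8  -7.2  56.7] gap 0.0635 t 7.1 | d [-0.0074 -0.0014  0.0122] turn -0.004
```

The housing is wedged on the +x guide flare (Fx is -27 N). Back up and shift toward -x.

```bash
echo '[[[0.05, 0, 0, -0.01, 0], [0.05, 0, 0, -0.018, 0], [0.05, 0, -0.002, -0.018, 0], [0.05, 0, -0.003, -0.018, 0], [0.05, 0, -0.003, -0.018, 0]]]' > m.json && python3 inch.py m.json; python3 - <<'E'
from m import *
go(.600,-.0085,.0355,-3.3)
t=env.camera("top");s=env.camera("scene")
a=cv2.resize(t["pixels"][165:225,225:335],None,fx=7,fy=7,interpolation=cv2.INTER_CUBIC)
cv2.imwrite("pics/g4.png",a[:,:,::-1])
E
```

```text
clock: 7.6
ee_pos: [0.6022, -0.0094, 0.044]
eef_rot: [0.729, 0.684, -0.001, 0.007]
wrist_force: [3.1, -11.3, -6.1]
finger_gap: 0.0632
grip_force: 69.3
tcp [ 0.6022 -0.0094  0.044 ] closing yaw -3.63 q7 0.2 tilt 0.77
F [  3.1 -11.3  -6.1] gap 0.0632 t 7.6 | d [ 0.0009 -0.0023  0.0085] turn -0.006
```

View pics/g4.png

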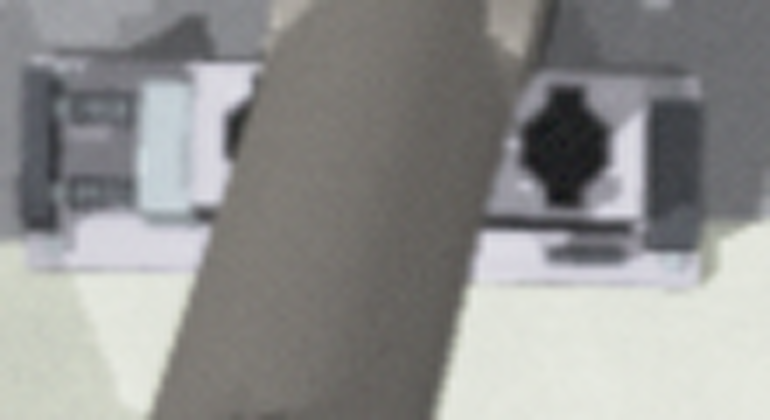

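```bash
python3 - <<'E'
from m import *
U=lambda x,y:[(x+.5)/7-.5+225,(y+.5)/7-.5+165]
t=env.camera("top");st=env.read_state();z=st["ee_pos"][2]-.0135+.05
h=hullc(t,*U(565,148),8,lambda im:im.max(2)<65);print(h[1],onplane(t,h[0],z))
M=R.from_quat(st["eef_rot"]).as_matrix();print("tcp",st["ee_pos"]-M[:,0]*.066*np.sign(M[1,0]))
print("stop",onplane(t,[U(652,98),U(648,247),U(698,98),U(700,249)],.032).round(4))
print("carr",onplane(t,[U(143,85),U(140,218),U(190,85),U(190,212)],.061).round(4))
print("base",onplane(t,[U(30,268),U(700,287),U(30,52),U(700,75)],.012).round(4))
print("guide -x",onplane(t,[U(549,240),U(630,240)],.035).round(4))
print("hous low edge, top plate",onplane(t,[U(195,208),U(640,215),U(640,75),U(195,63)],z).round(4))
E
```

```text
134.46875 [[ 0.59789868 -0.07279452  0.08049164]]
tcp [ 0.59797272 -0.07532879  0.04464439]
stop [[ 0.6293 -0.1177  0.032 ]
 [ 0.5594 -0.1129  0.032 ]
 [ 0.6287 -0.1391  0.032 ]
 [ 0.5577 -0.1368  0.032 ]]
carr [[0.6358 0.116  0.061 ]
 [0.5746 0.1185 0.061 ]
 [0.6352 0.0947 0.061 ]
 [0.5767 0.0959 0.061 ]]
base [[ 0.5612  0.1739  0.012 ]
 [ 0.543  -0.1384  0.012 ]
 [ 0.6643  0.1725  0.012 ]
 [ 0.6441 -0.1429  0.012 ]]
guide -x [[ 0.5635 -0.0672  0.035 ]
 [ 0.5624 -0.1045  0.035 ]]
hous low edge, top plate [[ 0.5749  0.0925  0.0805]
 [ 0.566  -0.1051  0.0805]
 [ 0.6295 -0.1078  0.0805]
 [ 0.6408  0.0911  0.0805]]
```

By the top view's own measurements the housing and the cradle midline now agree within 1 mm, so I lower gradually.

```bash
echo '[[[0.05, 0, 0, 0.005, 0], [0.05, 0, 0, 0.01, 0], [0.05, 0, 0, 0.013, 0], [0.05, 0, 0, 0.016, 0], [0.05, 0, 0, 0.016, 0]]]' > m.json && python3 inch.py m.json; python3 -c "
from h import *
go(.600,-.0165,.0255,-3.3)"
```

```text
clock: 8.25
ee_pos: [0.6001, -0.009, 0.0276]
eef_rot: [0.729, 0.685, -0.002, 0.005]
wrist_force: [-1.5, -11.8, -2.5]
finger_gap: 0.0629
grip_force: 69.7
tcp [ 0.6001 -0.009   0.0276] closing yaw -3.55 q7 0.21 tilt 0.56
F [ -1.5 -11.8  -2.5] gap 0.0629 t 8.2 | d [-0.0075  0.0004  0.0022] turn -0.004
```

```bash
echo '[[[0.05, 0, 0, 0.003, 0], [0.05, 0, 0, 0.004, 0], [0.05, -0.003, 0, 0.004, 0], [0.05, -0.006, 0, 0.004, 0], [0.05, -0.009, 0, 0.004, 0], [0.05, -0.009, 0, 0.004, 0]]]' > m.json && python3 inch.py m.json; python3 -c "
from h import *
go(.600,-.0165,.0255,-3.3)"
```

```text
clock: 8.85
ee_pos: [0.6004, -0.01, 0.0255]
eef_rot: [0.728, 0.686, 0.002, 0.001]
wrist_force: [-1.2, 0.4, 6.0]
finger_gap: 0.0636
grip_force: 70.7
tcp [ 0.6004 -0.01    0.0255] closing yaw -3.36 q7 0.23 tilt 0.25
F [-1.2  0.4  6. ] gap 0.0636 t 8.8 | d [-0.0065  0.      0.    ] turn -0.001
```

```bash
echo '[[[0.085, 0, 0, -0.002, 0], [0.085, 0, 0, -0.002, 0], [0.085, 0, 0, -0.002, 0], [0.085, 0, 0, -0.002, 0], [0.085, 0, 0, -0.04, 0], [0.085, 0, 0, -0.09, 0], [0.085, 0, 0, -0.12, 0], [0.085, -0.05, -0.05, -0.15, 0], [0.085, -0.1, -0.1, -0.15, 0], [0.085, -0.1, -0.15, -0.15, 0], [0.085, -0.1, -0.2, -0.15, 0], [0.085, -0.1, -0.2, -0.15, 0]]]' > m.json && python3 inch.py m.json; python3 - <<'E'
from m import *
go(.600,-.0165,.0255,-3.3)
t=env.camera("top");s=env.camera("scene");pickle.dump((t,s),open("c2.pkl","wb"))
a=cv2.resize(t["pixels"][165:225,225:335],None,fx=3.6,fy=3.6,interpolation=cv2.INTER_CUBIC);b=cv2.resize(s["pixels"][165:280,245:345],None,fx=4,fy=4,interpolation=cv2.INTER_CUBIC)
im=np.zeros((460,800,3),np.uint8);im[:216,:396]=a;im[:,400:]=b
cv2.imwrite("pics/g5.png",im[:,:,::-1])
E
```

```text
clock: 10.05
ee_pos: [0.3897, -0.0996, 0.1716]
eef_rot: [0.728, 0.685, -0.0, -0.001]
wrist_force: [-0.6, -0.1, 0.3]
finger_gap: 0.0851
grip_force: 0.0
tcp [ 0.3897 -0.0996  0.1716] closing yaw -3.46 q7 0.2 tilt 0.11
F [-0.6 -0.1  0.3] gap 0.0851 t 10.1 | d [0.0955 0.2051 0.1458] turn -0.003
```

View pics/g5.png

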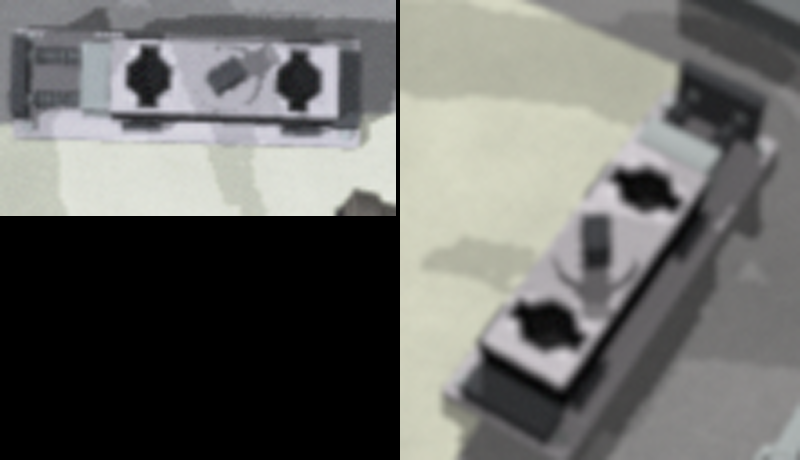

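The housing is seated, with the carriage against its left end and the stop against its right. The sockets are visible at crop (148,76) and (298,80) in the top view, and (645,188) and (550,325) in the scene view. Measuring sockets, blank and height.

```bash
python3 - <<'E'
from m import *
t,s=pickle.load(open("c2.pkl","rb"))
U=lambda x,y:[(x+.5)/3.6-.5+225,(y+.5)/3.6-.5+165]
V=lambda x,y:[(x-400+.5)/4-.5+245,(y+.5)/4-.5+165]
f=lambda im:im.max(2)<65
L=[]
for a,b in(((148,76),(645,188)),((298,80),(550,325))):
    h=hullc(t,*U(*a),8,f);g=hullc(s,*V(*b),9,f)
    p=(onplane(t,h[0],.062)[0]+onplane(s,g[0],.062)[0])/2;L.append(p)
    print(h[1],g[1],onplane(t,h[0],.062)[0].round(4),onplane(s,g[0],.062)[0].round(4),p.round(4),tri(t,h[0],s,g[0]))
d=L[0]-L[1];print("mid",(L[0]+L[1])/2,"len",np.linalg.norm(d),"yaw",np.degrees(np.arctan2(-d[0],d[1])))
print("blank top centre",onplane(t,U(227,76),.093),onplane(s,V(595,225),.093),tri(t,U(227,76),s,V(595,225)))
go(.6022,-.0110,.2,-3.3)
E
```

```text
118.75 106.84375 [0.6042 0.0509 0.062 ] [0.602  0.0477 0.062 ] [0.6031 0.0493 0.062 ] (array([0.60297049, 0.04988832, 0.06056011]), np.float64(0.0036598084149355717))
119.0 134.40625 [ 0.5957 -0.0808  0.062 ] [ 0.5938 -0.0836  0.062 ] [ 0.5948 -0.0822  0.062 ] (array([ 0.59466861, -0.08187638,  0.06074891]), np.float64(0.0032659747103312973))
mid [ 0.59891713 -0.0164444   0.062     ] len 0.13177068326835378 yaw -3.6248150203805727
blank top centre [[ 0.59624434 -0.01764713  0.093     ]] [[ 0.59263786 -0.0153557   0.093     ]] (array([ 0.59460756, -0.01793463,  0.09815095]), np.float64(0.0014819225623575582))
tcp [ 0.3873 -0.0991  0.1712] closing yaw -3.51 q7 0.2 tilt 0.34
F [-0.3  0.3  0.2] gap 0.0851 t 10.2 | d [ 0.1012  0.209  -0.0293] turn -0.004
```

```bash
python3 -c "
from h import *
go(.5997,-.0164,.12,26.5)"
```

```text
tcp [ 0.3873 -0.0991  0.1712] closing yaw -3.51 q7 0.2 tilt 0.34
F [-0.3  0.3  0.2] gap 0.0851 t 10.2 | d [0.0953 0.2072 0.0507] turn -0.524
```

```bash
echo '[[[0.06, 0.0953, 0.2072, 0.04, -0.524], [0.06, 0.0953, 0.2072, 0.04, -0.524], [0.06, 0.0953, 0.2072, 0.04, -0.524], [0.06, 0.0953, 0.2072, 0.04, -0.524], [0.06, 0.0953, 0.2072, 0.05, -0.524], [0.06, 0.0953, 0.2072, 0.05, -0.524], [0.06, 0.0953, 0.2072, 0.05, -0.524], [0.06, 0.0953, 0.2072, 0.05, -0.524]]]' > m.json && python3 inch.py m.json; python3 -c "
from h import *
go(.5997,-.0164,.071,26.5)"
```

```text
clock: 10.95
ee_pos: [0.6049, -0.0167, 0.1223]
eef_rot: [0.525, 0.851, -0.0, 0.0]
wrist_force: [0.0, -0.9, 0.2]
finger_gap: 0.0598
grip_force: 0.0
tcp [ 0.6049 -0.0167  0.1223] closing yaw 26.63 q7 0.69 tilt 0.04
F [ 0.  -0.9  0.2] gap 0.0598 t 10.9 | d [ 0.0027 -0.0045  0.0513] turn 0.002
```

```bash
echo '[[[0.06, 0.0027, -0.0045, 0.02, 0], [0.06, 0.0027, -0.0045, 0.03, 0], [0.06, 0.0027, -0.0045, 0.03, 0]]]' > m.json && python3 inch.py m.json; python3 -c "
from h import *
go(.5997,-.0164,.071,26.5)"
```

```text
clock: 11.25
ee_pos: [0.5982, -0.0154, 0.0911]
eef_rot: [0.525, 0.851, -0.001, -0.001]
wrist_force: [-0.4, -0.0, -0.5]
finger_gap: 0.0599
grip_force: 0.0
tcp [ 0.5982 -0.0154  0.0911] closing yaw 26.64 q7 0.7 tilt 0.17
F [-0.4 -0.  -0.5] gap 0.0599 t 11.2 | d [-0.0016  0.0009  0.0201] turn 0.002
```

```bash
echo '[[[0.06, -0.001, 0.001, 0.01, 0], [0.06, -0.001, 0.001, 0.02, 0], [0.06, -0.001, 0.001, 0.02, 0], [0.01, -0.001, 0.001, 0.02, 0], [0.01, -0.001, 0.001, 0.02, 0], [0.01, -0.001, 0.001, 0.02, 0], [0.01, -0.001, 0.001, 0.02, 0], [0.01, -0.001, 0.001, 0.02, 0]]]' > m.json && python3 inch.py m.json; python3 -c "
from h import *
go(.5997,-.0164,.071,26.5)"
```

```text
clock: 12.05
ee_pos: [0.6013, -0.0158, 0.0726]
eef_rot: [0.525, 0.851, -0.0, 0.0]
wrist_force: [-3.1, -0.1, 4.1]
finger_gap: 0.0185
grip_force: 58.6
tcp [ 0.6013 -0.0158  0.0726] closing yaw 26.7 q7 0.71 tilt 0.0
F [-3.1 -0.1  4.1] gap 0.0185 t 12.1 | d [ 0.0002 -0.0017  0.0016] turn 0.004
```

```bash
echo '[[[0.01, 0, 0, 0, -0.12], [0.01, 0, 0, 0, -0.24], [0.01, 0, 0, 0, -0.36], [0.01, 0, 0, 0, -0.48], [0.01, 0, 0, 0, -0.6], [0.01, 0, 0, 0, -0.72], [0.01, 0, 0, 0, -0.84], [0.01, 0, 0, 0, -0.95], [0.01, 0, 0, 0, -1.05], [0.01, 0, 0, 0, -1.05]]]' > m.json && python3 inch.py m.json; python3 -c "
from h import *
s=env.read_state();print(s['ft_torque'],s['grip_force'])
go(.5997,-.0164,.071,86.5)"
```

```text
clock: 13.05
ee_pos: [0.6023, -0.0155, 0.0727]
eef_rot: [0.027, 1.0, 0.0, 0.001]
wrist_force: [0.5, 0.2, 3.1]
finger_gap: 0.0189
grip_force: 58.3
[0.05247833 0.13622308 0.0630157 ] 58.280548453330994
tcp [ 0.6023 -0.0155  0.0727] closing yaw 86.85 q7 1.64 tilt 0.13
F [0.5 0.2 3.1] gap 0.0189 t 13.1 | d [ 0.0025 -0.0011  0.0017] turn 0.006
```

Turned 60° with low torque. Now lift.

```bash
echo '[[[0.01, 0, 0, -0.008, 0], [0.01, 0, 0, -0.016, 0], [0.01, 0, 0, -0.024, 0], [0.01, 0, 0, -0.04, 0], [0.01, 0, 0, -0.07, 0], [0.01, 0, 0, -0.07, 0]]]' > m.json && python3 inch.py m.json; python3 - <<'E'
from m import *
go(.594,.330,.12,86.5)
t=env.camera("top");s=env.camera("scene");pickle.dump((t,s),open("c3.pkl","wb"))
a=cv2.resize(t["pixels"][165:225,150:340],None,fx=4.2,fy=4.2,interpolation=cv2.INTER_CUBIC);b=cv2.resize(s["pixels"][110:270,245:385],None,fx=2,fy=2,interpolation=cv2.INTER_CUBIC)
im=np.zeros((600,800,3),np.uint8);im[:252,:798]=a;im[260:580,:280]=b
cv2.imwrite("pics/g6.png",im[:,:,::-1])
E
```

```text
clock: 13.65
ee_pos: [0.605, -0.016, 0.147]
eef_rot: [0.028, 1.0, 0.0, 0.005]
wrist_force: [1.4, 0.4, -0.4]
finger_gap: 0.0191
grip_force: 58.0
tcp [ 0.605 -0.016  0.147] closing yaw 86.83 q7 1.62 tilt 0.58
F [ 1.4  0.4 -0.4] gap 0.0191 t 13.7 | d [0.0304 0.3448 0.0269] turn 0.006
```

View pics/g6.png

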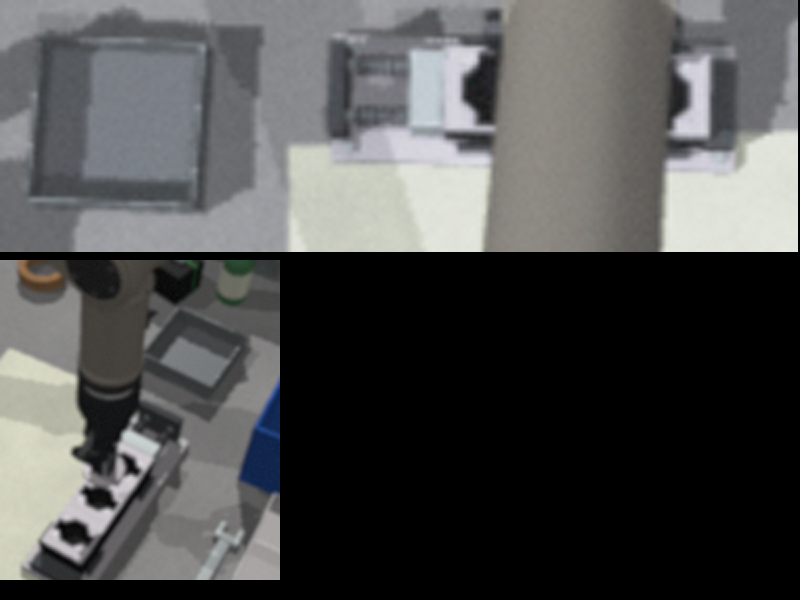

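The blank is out and all three sockets show empty in the scene view. The tray rim centre is at top px (178.8,194.0), which gives (0.592,0.330). Moving there.

```bash
echo '[[[0.01, 0.032, 0.346, 0.02, 0], [0.01, 0.032, 0.346, 0.02, 0], [0.01, 0.032, 0.346, 0.02, 0], [0.01, 0.032, 0.346, 0.02, 0], [0.01, 0.032, 0.346, 0.02, 0], [0.01, 0.032, 0.346, 0.02, 0], [0.01, 0.032, 0.346, 0.02, 0], [0.01, 0.032, 0.346, 0.02, 0], [0.01, 0.032, 0.346, 0.02, 0], [0.01, 0.032, 0.346, 0.04, 0], [0.01, 0.032, 0.346, 0.07, 0], [0.01, 0.032, 0.346, 0.07, 0]]]' > m.json && python3 inch.py m.json; python3 -c "
from h import *
go(.592,.330,.031,86.5)"
```

```text
clock: 14.95
ee_pos: [0.5852, 0.3267, 0.0664]
eef_rot: [0.029, 1.0, -0.004, -0.005]
wrist_force: [-0.4, -0.3, -2.4]
finger_gap: 0.0185
grip_force: 58.2
tcp [0.5852 0.3267 0.0664] closing yaw 86.67 q7 1.07 tilt 0.71
F [-0.4 -0.3 -2.4] gap 0.0185 t 14.9 | d [-0.007   0.004   0.0353] turn 0.003
```

```bash
echo '[[[0.01, -0.002, 0, 0.012, 0], [0.01, -0.002, 0, 0.024, 0], [0.01, -0.002, 0, 0.034, 0], [0.01, -0.002, 0, 0.037, 0], [0.01, -0.002, 0, 0.037, 0]]]' > m.json && python3 inch.py m.json; python3 -c "
from h import *
go(.592,.330,.029,86.5)"
```

```text
clock: 15.45
ee_pos: [0.59, 0.3314, 0.0344]
eef_rot: [0.027, 1.0, -0.0, -0.0]
wrist_force: [-0.2, 0.4, -1.6]
finger_gap: 0.0188
grip_force: 58.2
tcp [0.59   0.3314 0.0344] closing yaw 86.87 q7 1.07 tilt 0.06
F [-0.2  0.4 -1.6] gap 0.0188 t 15.4 | d [-0.0021 -0.0013  0.0054] turn 0.006
```

```bash
echo '[[[0.01, 0, 0, 0.003, 0], [0.01, 0, 0, 0.006, 0], [0.01, 0, 0, 0.006, 0], [0.01, 0, 0, 0.006, 0]]]' > m.json && python3 inch.py m.json; echo '[[[0.045, 0, 0, 0, 0], [0.045, 0, 0, 0, 0], [0.045, 0, 0, 0, 0], [0.045, 0, 0, -0.03, 0], [0.045, 0, 0, -0.08, 0], [0.045, 0, 0, -0.13, 0], [0.045, 0, 0, -0.15, 0]]]' > m.json && python3 inch.py m.json; python3 - <<'E'
from m import *
go(.4426,.3345,.1,20)
t=env.camera("top");s=env.camera("scene");pickle.dump((t,s),open("c4.pkl","wb"))
cv2.imwrite("pics/g7.png",np.hstack([cv2.resize(t["pixels"][140:280,140:400],(520,280)),cv2.resize(s["pixels"][110:350,170:370],(250,280+20))[:280]])[:,:,::-1])
E
```

```text
clock: 15.85
ee_pos: [0.5904, 0.3316, 0.0291]
eef_rot: [0.027, 1.0, 0.0, 0.0]
wrist_force: [-0.6, -0.3, -1.1]
finger_gap: 0.0185
grip_force: 58.2
clock: 16.55
ee_pos: [0.5933, 0.3328, 0.1861]
eef_rot: [0.027, 1.0, 0.003, 0.005]
wrist_force: [0.4, -0.3, 1.1]
finger_gap: 0.0448
grip_force: 0.0
tcp [0.5933 0.3328 0.1861] closing yaw 86.86 q7 1.06 tilt 0.64
F [ 0.4 -0.3  1.1] gap 0.0448 t 16.6 | d [ 0.1514 -0.0071  0.0847] turn 1.167
```

View pics/g7.png

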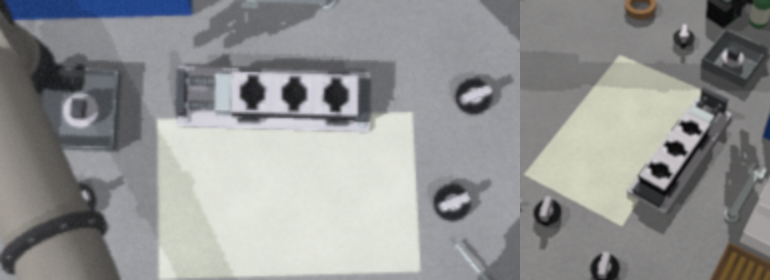

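The blank stands in the tray at crop (80,105). All three caps are where they were, and the sockets are free. Going for cap A at (0.4426,0.3345), wing about 115°.

```bash
echo '[[[0.045, 0.05, 0, -0.02, 0.15], [0.045, 0.151, -0.006, 0.06, 1.09], [0.045, 0.151, -0.006, 0.06, 1.09], [0.045, 0.151, -0.006, 0.06, 1.09], [0.045, 0.151, -0.006, 0.08, 1.09], [0.045, 0.151, -0.006, 0.08, 1.09], [0.045, 0.151, -0.006, 0.08, 1.09], [0.045, 0.151, -0.006, 0.08, 1.09], [0.045, 0.151, -0.006, 0.08, 1.09], [0.045, 0.151, -0.006, 0.08, 1.09]]]' > m.json && python3 inch.py m.json; python3 - <<'E'
from m import *
go(.4426,.3345,.024,25)
s=env.camera("scene");t=env.camera("top")
for c,z in((s,.02),):
    im=c["pixels"];a=im[119:159,281:321]
b=t["pixels"][220:260,158:198]
cv2.imwrite("pics/g8.png",cv2.resize(np.hstack([a,b]),None,fx=8,fy=8,interpolation=cv2.INTER_CUBIC)[:,:,::-1])
E
```

```text
clock: 17.65
ee_pos: [0.4387, 0.3334, 0.0982]
eef_rot: [0.541, 0.841, -0.001, -0.0]
wrist_force: [-0.8, 0.8, -0.3]
finger_gap: 0.0453
grip_force: 0.0
tcp [0.4387 0.3334 0.0982] closing yaw 24.47 q7 -0.08 tilt 0.09
F [-0.8  0.8 -0.3] gap 0.0453 t 17.6 | d [-0.0006  0.0041  0.0742] turn -0.009
```

View pics/g8.png

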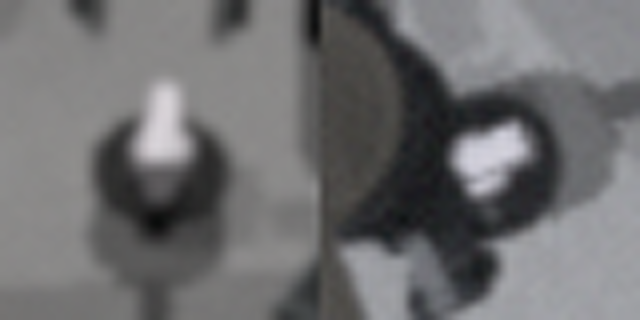

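Cap A sits at the same pixels, with the fingers on either side of it. Descending.

```bash
echo '[[[0.045, 0, 0.003, 0.04, 0], [0.045, 0, 0.003, 0.065, 0], [0.045, 0, 0.003, 0.074, 0], [0.045, 0, 0.003, 0.074, 0], [0.045, 0, 0.003, 0.074, 0]]]' > m.json && python3 inch.py m.json; echo '[[[0.005, 0, 0, 0, 0], [0.005, 0, 0, 0, 0], [0.005, 0, 0, 0, 0], [0.005, 0, 0, 0, 0], [0.005, 0, 0, 0, 0], [0.005, 0, 0, -0.02, 0], [0.005, 0, 0, -0.06, 0], [0.005, 0, 0, -0.11, 0], [0.005, 0, 0, -0.12, 0], [0.005, 0, 0, -0.12, 0]]]' > m.json && python3 inch.py m.json; python3 - <<'E'
from m import *
go(.603,.0493,.13,86.4)
E
```

```text
clock: 18.25
ee_pos: [0.4429, 0.3355, 0.026]
eef_rot: [0.542, 0.841, 0.001, 0.0]
wrist_force: [-0.3, 0.4, 0.4]
finger_gap: 0.0453
grip_force: 0.0
clock: 19.25
ee_pos: [0.4433, 0.3358, 0.1472]
eef_rot: [0.542, 0.841, 0.002, 0.001]
wrist_force: [0.1, 0.0, -1.9]
finger_gap: 0.0127
grip_force: 60.2
tcp [0.4433 0.3358 0.1472] closing yaw 24.41 q7 -0.1 tilt 0.29
F [ 0.1  0.  -1.9] gap 0.0127 t 19.2 | d [-0.3269  0.0269  0.0168] turn -1.082
```

```bash
echo '[[[0.005, -0.326, 0.028, 0, -1.082], [0.005, -0.326, 0.028, 0, -1.082], [0.005, -0.326, 0.028, 0, -1.082], [0.005, -0.326, 0.028, 0, -1.082], [0.005, -0.326, 0.028, 0, -1.082], [0.005, -0.326, 0.028, 0, -1.082], [0.005, -0.326, 0.028, 0, -1.082], [0.005, -0.326, 0.028, 0, -1.082], [0.005, -0.326, 0.028, 0.02, -1.082], [0.005, -0.326, 0.028, 0.035, -1.082], [0.005, -0.326, 0.028, 0.035, -1.082]]]' > m.json && python3 inch.py m.json; python3 - <<'E'
from m import *
go(.6045,.0497,.1,86.4)
s=env.camera("scene");t=env.camera("top")
a=s["pixels"][150:230,240:340];b=t["pixels"][160:220,225:325]
cv2.imwrite("pics/g9.png",np.vstack([cv2.resize(a,None,fx=4,fy=4,interpolation=cv2.INTER_CUBIC),cv2.resize(b,None,fx=4,fy=4,interpolation=cv2.INTER_CUBIC)])[:,:,::-1])
E
```

```text
clock: 20.35
ee_pos: [0.5979, 0.0496, 0.1045]
eef_rot: [0.032, 0.999, -0.001, -0.006]
wrist_force: [-0.5, 0.5, -1.3]
finger_gap: 0.0126
grip_force: 60.1
tcp [0.5979 0.0496 0.1045] closing yaw 86.39 q7 1.52 tilt 0.65
F [-0.5  0.5 -1.3] gap 0.0126 t 20.4 | d [-0.0066  0.0006  0.0045] turn -0.0
```

View pics/g9.png

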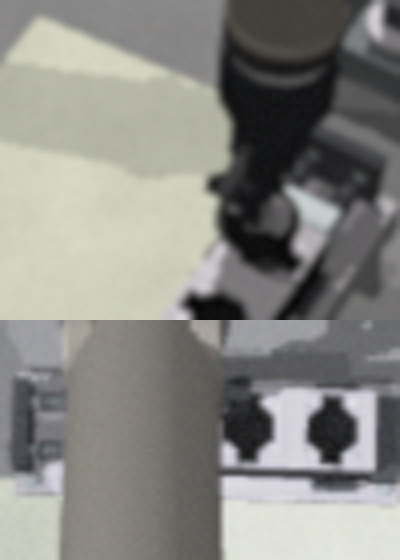

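```bash
echo '[[[0.005, -0.001, 0, 0.006, 0], [0.005, -0.001, 0, 0.01, 0], [0.005, -0.001, 0, 0.01, 0], [0.005, -0.001, 0, 0.01, 0]]]' > m.json && python3 inch.py m.json; python3 - <<'E'
from m import *
go(.604,.0497,.074,86.4)
E
```

```text
clock: 20.85
ee_pos: [0.6033, 0.0497, 0.1001]
eef_rot: [0.031, 1.0, 0.0, 0.0]
wrist_force: [-0.3, -0.1, -0.8]
finger_gap: 0.0125
grip_force: 60.1
tcp [0.6033 0.0497 0.1001] closing yaw 86.41 q7 1.52 tilt 0.01
F [-0.3 -0.1 -0.8] gap 0.0125 t 20.9 | d [-0.0007 -0.      0.0262] turn 0.0
```

```bash
echo '[[[0.005, -0.001, 0, 0.006, 0], [0.005, -0.001, 0, 0.012, 0], [0.005, -0.001, 0, 0.016, 0], [0.005, -0.001, 0, 0.019, 0], [0.005, -0.001, 0, 0.019, 0]]]' > m.json && python3 inch.py m.json; python3 - <<'E'
from m import *
go(.604,.0497,.074,86.4)
E
```

```text
clock: 21.35
ee_pos: [0.6037, 0.0496, 0.0802]
eef_rot: [0.031, 1.0, -0.0, -0.001]
wrist_force: [-0.3, -0.5, -1.3]
finger_gap: 0.0128
grip_force: 60.1
tcp [0.6037 0.0496 0.0802] closing yaw 86.4 q7 1.53 tilt 0.08
F [-0.3 -0.5 -1.3] gap 0.0128 t 21.4 | d [-0.0003  0.0002  0.0062] turn 0.0
```

Free entry, with lugs about 8 mm below the mouth and no force. Pushing home.

```bash
echo '[[[0.005, 0, 0, 0.004, 0], [0.005, 0, 0, 0.008, 0], [0.005, 0, 0, 0.01, 0], [0.005, 0, 0, 0.01, 0], [0.005, 0, 0, 0.01, 0]]]' > m.json && python3 inch.py m.json; python3 - <<'E'
from m import *
go(.604,.0497,.074,86.4)
E
```

```text
clock: 21.85
ee_pos: [0.6048, 0.0497, 0.0744]
eef_rot: [0.031, 1.0, 0.0, 0.001]
wrist_force: [-5.2, 0.2, 13.7]
finger_gap: 0.0127
grip_force: 62.2
tcp [0.6048 0.0497 0.0744] closing yaw 86.41 q7 1.53 tilt 0.11
F [-5.2  0.2 13.7] gap 0.0127 t 21.9 | d [ 0.0008 -0.      0.0004] turn 0.0
```

```bash
echo '[[[0.005, 0, 0, -0.001, 0.12], [0.005, 0, 0, -0.001, 0.24], [0.005, 0, 0, -0.001, 0.36], [0.005, 0, 0, -0.001, 0.48], [0.005, 0, 0, -0.001, 0.6], [0.005, 0, 0, -0.001, 0.72], [0.005, 0, 0, -0.001, 0.84], [0.005, 0, 0, -0.001, 0.94], [0.005, 0, 0, -0.001, 1.02], [0.005, 0, 0, -0.001, 1.06], [0.005, 0, 0, -0.001, 1.1], [0.005, 0, 0, -0.001, 1.1]]]' > m.json && python3 inch.py m.json; python3 - <<'E'
from m import *
print(env.read_state()["ft_torque"])
go(.604,.0497,.074,26.4)
E
```

```text
clock: 23.05
ee_pos: [0.6058, 0.0477, 0.0745]
eef_rot: [0.548, 0.837, -0.0, 0.002]
wrist_force: [-1.4, -3.1, 9.0]
finger_gap: 0.0127
grip_force: 63.8
[-0.56834914  0.47298871  1.16986939]
tcp [0.6058 0.0477 0.0745] closing yaw 23.59 q7 0.57 tilt 0.28
F [-1.4 -3.1  9. ] gap 0.0127 t 23.1 | d [ 0.0025 -0.0009  0.0005] turn -0.049
```

```bash
echo '[[[0.04, 0, 0, 0, 1.1], [0.04, 0, 0, 0, 1.1], [0.04, 0, 0, 0, 1.1], [0.04, 0, 0, -0.03, 1.1], [0.04, 0, 0, -0.08, 1.1]]]' > m.json && python3 inch.py m.json | head -2; cat > caps.py <<'E'
from m import *
def look():
    t=env.camera("top");s=env.camera("scene")
    for a,b in(((377,187),(238,323)),((366,241),(192,279))):
        for nm,c,p in(("t",t,a),("s",s,b)):
            for z,f in((.045,lambda im:im.min(2)>(165 if nm=="t" else 125)),(.019,lambda im:im.max(2)<(62 if nm=="s" else 55))):
                try: h=hullc(c,*p,11,f);print(nm,z,h[0].round(1),round(h[1]),onplane(c,h[0],z)[0].round(4),end=" ")
                except Exception: print(nm,z,"none",end=" ")
            try: print(wing(c,*p,10,.045,165 if nm=="t" else 125)[1:])
            except Exception: print()
    return t,s
E
python3 - <<'E'
from caps import *
print(env.read_state()["finger_gap"]);look()
go(.4215,-.266,.1,20)
E
```

```text
clock: 23.55
ee_pos: [0.6014, 0.0504, 0.1492]
0.03965140932471022
t 0.045 [377.8 186.8] 71 [ 0.5939 -0.3084  0.045 ] t 0.019 [377.5 192.3] 71 [ 0.5808 -0.3125  0.019 ] (np.float64(121.12440469578831), [np.float64(0.020930586514553675), np.float64(0.04906804632613003)])
s 0.045 [239.7 318.8] 198 [ 0.5978 -0.3058  0.045 ] s 0.019 [237.7 324.5] 395 [ 0.5946 -0.3134  0.019 ] (np.float64(109.9841901156145), [np.float64(0.01663685507999112), np.float64(0.04376906534804736)])
t 0.045 [367.  240.8] 66 [ 0.4218 -0.2635  0.045 ] t 0.019 [363.5 236.1] 66 [ 0.4388 -0.2586  0.019 ] (np.float64(111.95708034013273), [np.float64(0.017138146016725336), np.float64(0.04743442419671447)])
s 0.045 [191.1 273.4] 246 [ 0.4216 -0.263   0.045 ] s 0.019 [191.7 280.2] 343 [ 0.4234 -0.2701  0.019 ] (np.float64(109.58948310155915), [np.float64(0.017335899229641613), np.float64(0.04321727416487898)])
tcp [0.6095 0.0488 0.1592] closing yaw -19.68 q7 -0.14 tilt 0.82
F [ 1.7 -0.1  0.5] gap 0.0401 t 23.6 | d [-0.36   -0.0718  0.0565] turn -0.692
```

I left an extra clockwise turn in the retreat rows. It acted against the stop while the fingers opened, so I'll check that cap in the next picture. Caps B and C are unmoved; going to C.

```bash
echo '[[[0.045, -0.36, -0.0718, 0.02, -0.692], [0.045, -0.36, -0.0718, 0.02, -0.692], [0.045, -0.36, -0.0718, 0.02, -0.692], [0.045, -0.36, -0.0718, 0.02, -0.692], [0.045, -0.36, -0.0718, 0.03, -0.692], [0.045, -0.36, -0.0718, 0.04, -0.692], [0.045, -0.36, -0.0718, 0.0565, -0.692], [0.045, -0.36, -0.0718, 0.0565, -0.692], [0.045, -0.36, -0.0718, 0.0565, -0.692], [0.045, -0.36, -0.0718, 0.0565, -0.692], [0.045, -0.36, -0.0718, 0.0565, -0.692]]]' > m.json && python3 inch.py m.json; python3 - <<'E'
from h import *
go(.4220,-.266,.026,20)
t=env.camera("top");s=env.camera("scene")
a=s["pixels"][165:310,160:345];b=t["pixels"][165:285,225:400]
cv2.imwrite("pics/g10.png",np.hstack([cv2.resize(a,(400,314),interpolation=cv2.INTER_CUBIC),cv2.resize(b,(400,314),interpolation=cv2.INTER_CUBIC)])[:,:,::-1])
E
```

```text
clock: 24.75
ee_pos: [0.4174, -0.2643, 0.0958]
eef_rot: [0.572, 0.82, 0.001, 0.0]
wrist_force: [0.4, 0.5, 0.6]
finger_gap: 0.045
grip_force: 0.0
tcp [ 0.4174 -0.2643  0.0958] closing yaw 20.23 q7 1.16 tilt 0.09
F [0.4 0.5 0.6] gap 0.045 t 24.8 | d [-0.0032  0.0036  0.0698] turn 0.004
```

View pics/g10.png

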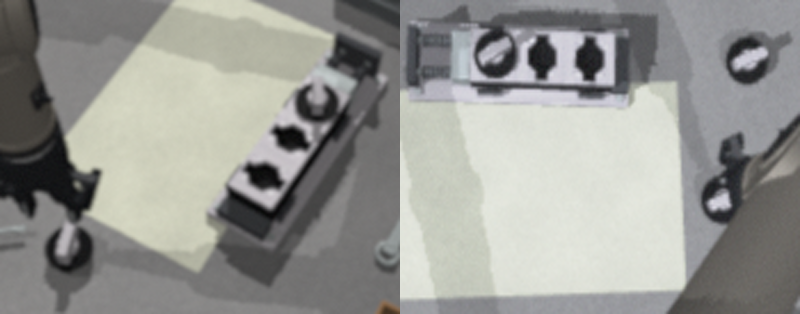

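Cap A sits flush with its wing turned about 60°, and the housing is still clamped. Cap C is under the gripper. Grasping.

```bash
echo '[[[0.045, -0.002, 0.003, 0.04, 0], [0.045, -0.002, 0.003, 0.065, 0], [0.045, -0.002, 0.003, 0.07, 0], [0.045, -0.002, 0.003, 0.07, 0], [0.045, -0.002, 0.003, 0.07, 0]]]' > m.json && python3 inch.py m.json; echo '[[[0.005, 0, 0, 0, 0], [0.005, 0, 0, 0, 0], [0.005, 0, 0, 0, 0], [0.005, 0, 0, 0, 0], [0.005, 0, 0, 0, 0], [0.005, 0, 0, -0.02, 0], [0.005, 0, 0, -0.06, 0], [0.005, 0, 0, -0.11, 0], [0.005, 0, 0, -0.12, 0], [0.005, 0, 0, -0.12, 0]]]' > m.json && python3 inch.py m.json; python3 - <<'E'
from h import *
go(.5963,-.0820,.12,86.4)
E
```

```text
clock: 25.35
ee_pos: [0.4207, -0.2668, 0.0268]
eef_rot: [0.573, 0.82, 0.0, 0.001]
wrist_force: [0.1, 0.0, 0.7]
finger_gap: 0.045
grip_force: 0.0
clock: 26.35
ee_pos: [0.4205, -0.2672, 0.1473]
eef_rot: [0.573, 0.819, 0.001, 0.002]
wrist_force: [0.3, -0.2, -2.7]
finger_gap: 0.0123
grip_force: 58.9
tcp [ 0.4205 -0.2672  0.1473] closing yaw 20.06 q7 1.12 tilt 0.26
F [ 0.3 -0.2 -2.7] gap 0.0123 t 26.4 | d [0.1137 0.2285 0.0278] turn -1.158
```

```bash
echo '[[[0.005, 0.1137, 0.2285, 0, -1.158], [0.005, 0.1137, 0.2285, 0, -1.158], [0.005, 0.1137, 0.2285, 0, -1.158], [0.005, 0.1137, 0.2285, 0, -1.158], [0.005, 0.1137, 0.2285, 0, -1.158], [0.005, 0.1137, 0.2285, 0, -1.158], [0.005, 0.1137, 0.2285, 0, -1.158], [0.005, 0.1137, 0.2285, 0.02, -1.158], [0.005, 0.1137, 0.2285, 0.045, -1.158], [0.005, 0.1137, 0.2285, 0.045, -1.158], [0.005, 0.1137, 0.2285, 0.045, -1.158], [0.005, 0.1137, 0.2285, 0.045, -1.158]]]' > m.json && python3 inch.py m.json; python3 - <<'E'
from h import *
go(.5957,-.0820,.075,86.4)
E
```

```text
clock: 27.55
ee_pos: [0.5954, -0.0813, 0.1008]
eef_rot: [0.031, 1.0, -0.0, 0.0]
wrist_force: [0.4, 0.1, -1.1]
finger_gap: 0.0131
grip_force: 59.0
tcp [ 0.5954 -0.0813  0.1008] closing yaw 86.39 q7 1.79 tilt 0.03
F [ 0.4  0.1 -1.1] gap 0.0131 t 27.6 | d [-0.0004 -0.0006  0.0258] turn -0.0
```

```bash
echo '[[[0.005, 0, -0.0006, 0.006, 0], [0.005, 0, -0.0006, 0.012, 0], [0.005, 0, -0.0006, 0.016, 0], [0.005, 0, -0.0006, 0.02, 0], [0.005, 0, -0.0006, 0.02, 0]]]' > m.json && python3 inch.py m.json; python3 - <<'E'
from h import *
go(.5957,-.0820,.075,86.4)
E
```

```text
clock: 28.05
ee_pos: [0.5948, -0.0816, 0.0798]
eef_rot: [0.031, 1.0, 0.0, -0.0]
wrist_force: [-0.5, -0.1, -1.2]
finger_gap: 0.0129
grip_force: 59.0
tcp [ 0.5948 -0.0816  0.0798] closing yaw 86.41 q7 1.8 tilt 0.04
F [-0.5 -0.1 -1.2] gap 0.0129 t 28.1 | d [-0.0009 -0.0003  0.0048] turn 0.0
```

```bash
echo '[[[0.005, -0.0005, 0, 0.004, 0], [0.005, -0.0005, 0, 0.008, 0], [0.005, -0.0005, 0, 0.009, 0], [0.005, -0.0005, 0, 0.009, 0], [0.005, -0.0005, 0, 0.009, 0]]]' > m.json && python3 inch.py m.json; python3 - <<'E'
from h import *
go(.5957,-.0820,.075,86.4)
E
```

```text
clock: 28.55
ee_pos: [0.5961, -0.0817, 0.0747]
eef_rot: [0.031, 1.0, 0.0, 0.001]
wrist_force: [-5.3, 1.4, 13.1]
finger_gap: 0.0124
grip_force: 61.1
tcp [ 0.5961 -0.0817  0.0747] closing yaw 86.43 q7 1.8 tilt 0.11
F [-5.3  1.4 13.1] gap 0.0124 t 28.6 | d [ 0.0004 -0.0003 -0.0003] turn 0.0
```

Home. Turn to the stop, then release with no extra turn.

```bash
echo '[[[0.005, 0, 0, -0.001, 0.12], [0.005, 0, 0, -0.001, 0.24], [0.005, 0, 0, -0.001, 0.36], [0.005, 0, 0, -0.001, 0.48], [0.005, 0, 0, -0.001, 0.6], [0.005, 0, 0, -0.001, 0.72], [0.005, 0, 0, -0.001, 0.84], [0.005, 0, 0, -0.001, 0.94], [0.005, 0, 0, -0.001, 1.02], [0.005, 0, 0, -0.001, 1.06], [0.005, 0, 0, -0.001, 1.1], [0.005, 0, 0, -0.001, 1.1]]]' > m.json && python3 inch.py m.json; python3 -c "
from h import *
print(env.read_state()['ft_torque'])"; echo '[[[0.04, 0, 0, 0, 0], [0.04, 0, 0, 0, 0], [0.04, 0, 0, 0, 0], [0.04, 0, 0, -0.03, 0], [0.04, 0, 0, -0.08, 0], [0.04, 0, 0, -0.09, 0]]]' > m.json && python3 inch.py m.json | head -2;python3 - <<'E'
from caps import *
look()
go(.5945,-.311,.1,20)
E
```

```text
clock: 29.75
ee_pos: [0.598, -0.0841, 0.0749]
eef_rot: [0.548, 0.837, -0.0, 0.004]
wrist_force: [0.9, -2.3, 4.7]
finger_gap: 0.0131
grip_force: 61.8
[-0.56341257 -0.04781783  0.99308282]
clock: 30.35
ee_pos: [0.5988, -0.083, 0.1681]
t 0.045 [377.8 186.8] 69 [ 0.594  -0.3084  0.045 ] t 0.019 [377.3 192.1] 77 [ 0.5813 -0.3121  0.019 ] (np.float64(120.5082030458976), [np.float64(0.020579820001105996), np.float64(0.04894660540500758)])
s 0.045 [239.7 318.8] 200 [ 0.5979 -0.3058  0.045 ] s 0.019 [237.7 324.6] 392 [ 0.5947 -0.3135  0.019 ] (np.float64(110.57260717244237), [np.float64(0.01715591077901384), np.float64(0.043904046918583094)])
t 0.045 none t 0.019 none 
s 0.045 [192. 279.] 518 [ 0.4329 -0.2749  0.045 ] s 0.019 none (np.float64(124.81293017336245), [np.float64(0.05465930305915612), np.float64(0.05924535480820465)])
tcp [ 0.5972 -0.0823  0.165 ] closing yaw 23.38 q7 0.78 tilt 0.31
F [-0.   0.  -0.2] gap 0.0399 t 30.4 | d [-0.2088 -0.0935  0.065 ] turn 0.059
```

```bash
echo '[[[0.045, -0.2088, -0.0935, 0.02, 0.059], [0.045, -0.2088, -0.0935, 0.03, 0.059], [0.045, -0.2088, -0.0935, 0.04, 0.059], [0.045, -0.2088, -0.0935, 0.06, 0.059], [0.045, -0.2088, -0.0935, 0.065, 0.059], [0.045, -0.2088, -0.0935, 0.065, 0.059], [0.045, -0.2088, -0.0935, 0.065, 0.059], [0.045, -0.2088, -0.0935, 0.065, 0.059]]]' > m.json && python3 inch.py m.json; python3 - <<'E'
from caps import *
s=env.camera("scene");h=hullc(s,238,323,11,lambda im:im.max(2)<62);print(onplane(s,h[0],.019))
go(.5945,-.311,.026,20)
E
```

```text
clock: 31.25
ee_pos: [0.593, -0.3083, 0.0965]
eef_rot: [0.573, 0.82, 0.001, -0.001]
wrist_force: [0.6, -0.8, -0.1]
finger_gap: 0.0448
grip_force: 0.0
[[ 0.59460462 -0.31372914  0.019     ]]
tcp [ 0.5936 -0.3081  0.0972] closing yaw 20.17 q7 1.11 tilt 0.12
F [ 0.2  0.1 -0.7] gap 0.0455 t 31.3 | d [-0.0032 -0.0002  0.0712] turn 0.003
```

```bash
echo '[[[0.045, -0.002, 0, 0.04, 0], [0.045, -0.002, 0, 0.065, 0], [0.045, -0.002, 0, 0.071, 0], [0.045, -0.002, 0, 0.071, 0], [0.045, -0.002, 0, 0.071, 0]]]' > m.json && python3 inch.py m.json; echo '[[[0.005, 0, 0, 0, 0], [0.005, 0, 0, 0, 0], [0.005, 0, 0, 0, 0], [0.005, 0, 0, 0, 0], [0.005, 0, 0, 0, 0], [0.005, 0, 0, -0.02, 0], [0.005, 0, 0, -0.06, 0], [0.005, 0, 0, -0.11, 0], [0.005, 0, 0, -0.12, 0], [0.005, 0, 0, -0.12, 0]]]' > m.json && python3 inch.py m.json; python3 - <<'E'
from h import *
go(.6000,-.0162,.12,86.4)
E
```

```text
clock: 31.8
ee_pos: [0.5947, -0.3124, 0.0284]
eef_rot: [0.573, 0.82, 0.0, 0.002]
wrist_force: [0.9, -0.4, 0.4]
finger_gap: 0.0452
grip_force: 0.0
clock: 32.8
ee_pos: [0.5943, -0.3137, 0.1492]
eef_rot: [0.574, 0.819, 0.0, 0.003]
wrist_force: [-0.4, -0.0, -1.2]
finger_gap: 0.0127
grip_force: 59.4
tcp [ 0.5943 -0.3137  0.1492] closing yaw 19.99 q7 1.09 tilt 0.3
F [-0.4 -0.  -1.2] gap 0.0127 t 32.8 | d [0.2778 0.107  0.0284] turn -1.159
```

```bash
echo '[[[0.005, 0.2778, 0.1085, 0, -1.159], [0.005, 0.2778, 0.1085, 0, -1.159], [0.005, 0.2778, 0.1085, 0, -1.159], [0.005, 0.2778, 0.1085, 0, -1.159], [0.005, 0.2778, 0.1085, 0, -1.159], [0.005, 0.2778, 0.1085, 0, -1.159], [0.005, 0.2778, 0.1085, 0, -1.159], [0.005, 0.2778, 0.1085, 0, -1.159], [0.005, 0.2778, 0.1085, 0.02, -1.159], [0.005, 0.2778, 0.1085, 0.043, -1.159], [0.005, 0.2778, 0.1085, 0.043, -1.159], [0.005, 0.2778, 0.1085, 0.043, -1.159], [0.005, 0.2778, 0.1085, 0.043, -1.159]]]' > m.json && python3 inch.py m.json; python3 - <<'E'
from h import *
go(.6013,-.0162,.076,86.4)
E
```

```text
clock: 34.1
ee_pos: [0.6005, -0.0143, 0.1038]
eef_rot: [0.031, 1.0, -0.0, 0.0]
wrist_force: [-1.0, -0.2, -0.6]
finger_gap: 0.0122
grip_force: 59.4
tcp [ 0.6005 -0.0143  0.1038] closing yaw 86.4 q7 1.68 tilt 0.03
F [-1.  -0.2 -0.6] gap 0.0122 t 34.1 | d [-0.0009 -0.0018  0.0278] turn 0.0
```

```bash
echo '[[[0.005, -0.0009, -0.0018, 0.006, 0], [0.005, -0.0009, -0.0018, 0.012, 0], [0.005, -0.0009, -0.0018, 0.017, 0], [0.005, -0.0009, -0.0018, 0.022, 0], [0.005, -0.0009, -0.0018, 0.022, 0]]]' > m.json && python3 inch.py m.json; python3 - <<'E'
from h import *
go(.6013,-.0162,.076,86.4)
E
```

```text
clock: 34.6
ee_pos: [0.6005, -0.016, 0.0805]
eef_rot: [0.031, 1.0, 0.0, -0.001]
wrist_force: [0.1, -0.4, -0.9]
finger_gap: 0.0127
grip_force: 59.4
tcp [ 0.6005 -0.016   0.0805] closing yaw 86.4 q7 1.69 tilt 0.07
F [ 0.1 -0.4 -0.9] gap 0.0127 t 34.6 | d [-0.0008 -0.0001  0.0045] turn 0.0
```

```bash
echo '[[[0.005, 0, 0, 0.004, 0], [0.005, 0, 0, 0.007, 0], [0.005, 0, 0, 0.009, 0], [0.005, 0, 0, 0.009, 0], [0.005, 0, 0, 0.009, 0]]]' > m.json && python3 inch.py m.json; python3 - <<'E'
from h import *
go(.6013,-.0162,.076,86.4)
E
```

```text
clock: 35.1
ee_pos: [0.6012, -0.016, 0.076]
eef_rot: [0.031, 1.0, 0.001, 0.001]
wrist_force: [-6.0, 1.3, 15.4]
finger_gap: 0.0124
grip_force: 61.6
tcp [ 0.6012 -0.016   0.076 ] closing yaw 86.42 q7 1.7 tilt 0.09
F [-6.   1.3 15.4] gap 0.0124 t 35.1 | d [-0.0001 -0.0002  0.    ] turn 0.0
```

```bash
echo '[[[0.005, 0, 0, -0.001, 0.12], [0.005, 0, 0, -0.001, 0.24], [0.005, 0, 0, -0.001, 0.36], [0.005, 0, 0, -0.001, 0.48], [0.005, 0, 0, -0.001, 0.6], [0.005, 0, 0, -0.001, 0.72], [0.005, 0, 0, -0.001, 0.84], [0.005, 0, 0, -0.001, 0.94], [0.005, 0, 0, -0.001, 1.02], [0.005, 0, 0, -0.001, 1.06], [0.005, 0, 0, -0.001, 1.1], [0.005, 0, 0, -0.001, 1.1]]]' > m.json && python3 inch.py m.json; python3 -c "
from h import *
print(env.read_state()['ft_torque'])"; echo '[[[0.035, 0, 0, 0, 0], [0.035, 0, 0, 0, 0], [0.035, 0, 0, 0, 0], [0.035, 0, 0, -0.03, 0], [0.035, 0, 0, -0.08, 0], [0.035, 0, 0, -0.11, 0], [0.085, -0.08, -0.08, -0.11, 0], [0.085, -0.13, -0.13, -0.11, 0], [0.085, -0.13, -0.17, -0.11, 0], [0.085, -0.13, -0.17, -0.11, 0]]]' > m.json && python3 inch.py m.json | head -2;python3 - <<'E'
from h import *
go(.600,-.0164,.15,-3.5)
t=env.camera("top");s=env.camera("scene")
a=s["pixels"][160:280,240:350];b=t["pixels"][160:230,225:335]
im=np.zeros((480,800,3),np.uint8);im[:,:440]=cv2.resize(a,None,fx=4,fy=4,interpolation=cv2.INTER_CUBIC);im[:229,440:]=cv2.resize(b,(360,229),interpolation=cv2.INTER_CUBIC)
cv2.imwrite("pics/g11.png",im[:,:,::-1])
E
```

```text
clock: 36.3
ee_pos: [0.6023, -0.0191, 0.076]
eef_rot: [0.548, 0.836, -0.001, 0.003]
wrist_force: [-1.2, -4.6, 8.0]
finger_gap: 0.0124
grip_force: 63.0
[-0.73654797  0.54808725  1.07915819]
clock: 37.3
ee_pos: [0.5045, -0.1916, 0.1834]
tcp [ 0.5045 -0.1916  0.1834] closing yaw 23.4 q7 0.99 tilt 0.01
F [ 0.1 -1.   1.2] gap 0.0851 t 37.3 | d [0.1228 0.1572 0.0334] turn 0.47
```

View pics/g11.png

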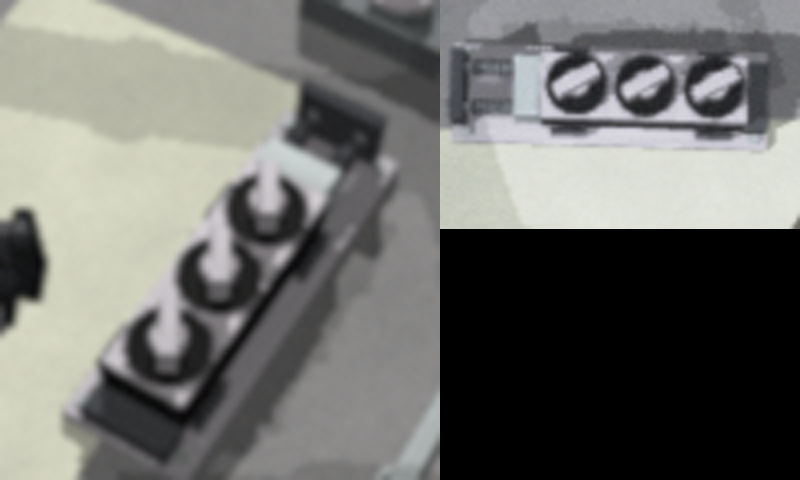

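All three caps are flush with parallel wings turned 60°, and the housing is still clamped. By my count that was my 16th picture view, over the limit of 14, so from here I work from numbers only. Now regrasp the housing.

```bash
echo '[[[0.085, 0.1228, 0.1572, 0.02, 0.47], [0.085, 0.1228, 0.1572, 0.02, 0.47], [0.085, 0.1228, 0.1572, 0.02, 0.47], [0.085, 0.1228, 0.1572, 0.02, 0.47], [0.085, 0.1228, 0.1572, 0.033, 0.47], [0.085, 0.1228, 0.1572, 0.033, 0.47], [0.085, 0.1228, 0.1572, 0.033, 0.47]]]' > m.json && python3 inch.py m.json; python3 - <<'E'
from h import *
go(.6003,-.0164,.025,-3.5)
E
```

```text
clock: 38.1
ee_pos: [0.6004, -0.0166, 0.1503]
eef_rot: [0.729, 0.684, -0.001, 0.0]
wrist_force: [-0.4, -0.9, -0.1]
finger_gap: 0.085
grip_force: 0.0
tcp [ 0.6004 -0.0166  0.1503] closing yaw -3.65 q7 0.26 tilt 0.11
F [-0.4 -0.9 -0.1] gap 0.085 t 38.1 | d [0.0004 0.     0.1253] turn -0.003
```

```bash
echo '[[[0.085, 0, 0, 0.04, 0], [0.085, 0, 0, 0.08, 0], [0.085, 0, 0, 0.105, 0], [0.085, 0, 0, 0.118, 0], [0.085, 0, 0, 0.125, 0], [0.085, 0, 0, 0.125, 0]]]' > m.json && python3 inch.py m.json; echo '[[[0.05, 0, 0, 0, 0], [0.05, 0, 0, 0, 0], [0.05, 0, 0, 0, 0], [0.05, 0, 0, 0, 0], [0.05, 0, 0, 0, 0], [0.05, 0, 0, 0, 0]]]' > m.json && python3 inch.py m.json;python3 - <<'E'
from h import *
go(.6003,-.0164,.025,-3.5)
E
```

```text
clock: 38.7
ee_pos: [0.6014, -0.0162, 0.026]
eef_rot: [0.729, 0.684, 0.0, 0.0]
wrist_force: [0.1, -0.2, -0.2]
finger_gap: 0.0851
grip_force: 0.0
clock: 39.3
ee_pos: [0.6001, -0.0155, 0.0274]
eef_rot: [0.728, 0.685, -0.001, -0.001]
wrist_force: [-5.2, -0.1, 6.6]
finger_gap: 0.0633
grip_force: 71.8
tcp [ 0.6001 -0.0155  0.0274] closing yaw -3.52 q7 0.34 tilt 0.12
F [-5.2 -0.1  6.6] gap 0.0633 t 39.3 | d [-0.0009  0.0002  0.0024] turn -0.0
```

Gripped. Push the carriage back a little, then lift.

```bash
echo '[[[0.05, 0.003, 0, 0, 0], [0.05, 0.006, 0, -0.002, 0], [0.05, 0.006, 0, -0.01, 0], [0.05, 0.006, 0, -0.02, 0], [0.05, 0.006, 0, -0.03, 0], [0.05, 0.006, 0, -0.04, 0]]]' > m.json && python3 inch.py m.json; echo '[[[0.05, 0, 0, -0.015, 0], [0.05, 0, 0, -0.03, 0], [0.05, 0, 0, -0.05, 0], [0.05, 0, 0, -0.06, 0], [0.05, 0, 0, -0.06, 0]]]' > m.json && python3 inch.py m.json;python3 - <<'E'
from h import *
go(.436,-.010,.11,2.9)
s=env.camera("scene")
E
```

```text
clock: 39.9
ee_pos: [0.5987, -0.0159, 0.0638]
eef_rot: [0.73, 0.684, -0.005, 0.002]
wrist_force: [-0.7, -8.9, -14.1]
finger_gap: 0.0628
grip_force: 69.8
clock: 40.4
ee_pos: [0.6027, -0.0087, 0.127]
eef_rot: [0.728, 0.685, 0.001, 0.001]
wrist_force: [0.1, -1.1, -9.8]
finger_gap: 0.0634
grip_force: 70.3
tcp [ 0.6027 -0.0087  0.127 ] closing yaw -3.5 q7 0.27 tilt 0.19
F [ 0.1 -1.1 -9.8] gap 0.0634 t 40.4 | d [-0.0115 -0.1663  0.0164] turn -0.112
```

```bash
echo '[[[0.05, -0.003, -0.03, 0, -0.02], [0.05, -0.006, -0.06, 0, -0.05], [0.05, -0.009, -0.1, 0, -0.08], [0.05, -0.0115, -0.14, 0, -0.112], [0.05, -0.0115, -0.166, 0, -0.112], [0.05, -0.0115, -0.166, 0.015, -0.112], [0.05, -0.0115, -0.166, 0.04, -0.112], [0.05, -0.0115, -0.166, 0.065, -0.112], [0.05, -0.0115, -0.166, 0.085, -0.112], [0.05, -0.0115, -0.166, 0.085, -0.112], [0.05, -0.0115, -0.166, 0.085, -0.112]]]' > m.json && python3 inch.py m.json;python3 - <<'E'
from m import *
go(.436,-.010,.0155,2.9)
print("sheet corners",onplane(t,[[219,199],[347,197],[350,277],[219,279]],0).round(3))
E
```

```text
clock: 41.55
ee_pos: [0.4346, -0.0106, 0.0403]
eef_rot: [0.689, 0.724, -0.001, -0.0]
wrist_force: [0.7, 0.0, -8.6]
finger_gap: 0.063
grip_force: 72.3
tcp [ 0.4346 -0.0106  0.0403] closing yaw 2.84 q7 0.4 tilt 0.08
F [ 0.7  0.  -8.6] gap 0.063 t 41.5 | d [0.0005 0.0014 0.0248] turn -0.001
sheet corners [[ 0.577  0.208  0.   ]
 [ 0.571 -0.215  0.   ]
 [ 0.31  -0.211  0.   ]
 [ 0.316  0.21   0.   ]]
```

```bash
echo '[[[0.05, 0, 0, 0.01, 0], [0.05, 0, 0, 0.017, 0], [0.05, 0, 0, 0.021, 0], [0.05, 0, 0, 0.024, 0], [0.05, 0, 0, 0.026, 0], [0.05, 0, 0, 0.026, 0]]]' > m.json && python3 inch.py m.json;python3 - <<'E'
from h import *
go(.436,-.010,.0155,2.9)
E
```

```text
clock: 42.15
ee_pos: [0.4351, -0.0103, 0.0153]
eef_rot: [0.689, 0.725, 0.0, -0.001]
wrist_force: [-3.8, 0.2, 3.0]
finger_gap: 0.0634
grip_force: 73.6
tcp [ 0.4351 -0.0103  0.0153] closing yaw 2.87 q7 0.44 tilt 0.09
F [-3.8  0.2  3. ] gap 0.0634 t 42.1 | d [ 0.0002  0.0009 -0.0002] turn -0.0
```

On the table. Release, rise, move aside and check by measurement.

```bash
echo '[[[0.085, 0, 0, 0, 0], [0.085, 0, 0, 0, 0], [0.085, 0, 0, 0, 0], [0.085, 0, 0, 0, 0], [0.085, 0, 0, 0, 0], [0.085, 0, 0, -0.04, 0], [0.085, 0, 0, -0.09, 0], [0.085, 0, 0, -0.14, 0], [0.085, 0, 0, -0.19, 0], [0.085, 0, 0, -0.2, 0], [0.085, 0.1, 0, -0.2, 0], [0.085, 0.2, 0, -0.2, 0], [0.085, 0.25, 0, -0.2, 0], [0.085, 0.25, 0, -0.2, 0], [0.085, 0.25, 0, -0.2, 0], [0.085, 0.25, 0, -0.2, 0]]]' > m.json && python3 inch.py m.json;python3 - <<'E'
from m import *
t0,s0=t,s
t,s=env.camera("top"),env.camera("scene");pickle.dump((t,s),open("c9.pkl","wb"))
y=np.array([-np.sin(np.radians(2.87)),np.cos(np.radians(2.87)),0])
for k in(-.066,0,.066):
    g=np.array([.4351,-.0103,.055])+k*y
    q=[]
    for nm,c in(("t",t),("s",s)):
        p=proj(c,g)[0];h=hullc(c,*p,10,lambda im:im.max(2)<62);q.append(h[0]);
        try:w=wing(c,*proj(c,g+[0,0,.026])[0],8,.081,160 if nm=="t" else 125)[1]
        except Exception:w=None
        print(nm,h[0].round(1),round(h[1]),onplane(c,h[0],.055)[0].round(4),"wing yaw",w)
    print("tri",tri(t,q[0],s,q[1]))
# moved things: difference of start and end top pictures, away from arm/housing
d=cv2.absdiff(cv2.GaussianBlur(t0["pixels"],(5,5),0),cv2.GaussianBlur(t["pixels"],(5,5),0)).max(2)>60
n,l,st,ce=cv2.connectedComponentsWithStats(d.astype(np.uint8))
print([(st[i,4],ce[i].round()) for i in range(1,n) if st[i,4]>15])
go(.6,.3,.1,0)
E
```

```text
clock: 43.75
ee_pos: [0.4197, 0.2486, 0.2129]
eef_rot: [0.684, 0.729, 0.0, -0.002]
wrist_force: [-1.4, -0.3, -1.3]
finger_gap: 0.0848
grip_force: 0.0
t [304.  233.7] 66 [ 0.4494 -0.0649  0.055 ] wing yaw 133.07242583094313
s [233.1 222.6] 256 [ 0.4363 -0.0802  0.055 ] wing yaw 128.4628008475704
tri (array([ 0.44217201, -0.07164699,  0.05133414]), np.float64(0.019918083935080596))
t [289.7 243.3] 73 [ 0.4208 -0.0191  0.055 ] wing yaw 133.26546566380142
s [244.4 205.7] 231 [ 0.4338 -0.0149  0.055 ] wing yaw 121.28218255235691
tri (array([ 0.42616745, -0.01530922,  0.04859246]), np.float64(0.012755386803284951))
t [268.7 245.3] 80 [0.4164 0.0467 0.055 ] wing yaw 127.08091564403814
s [254.4 189.7] 200 [0.4291 0.0494 0.055 ] wing yaw 119.96655753115756
tri (array([0.42140989, 0.05044869, 0.04738811]), np.float64(0.01161923910421401))
[(np.int32(232), array([302., 186.])), (np.int32(236), array([374., 189.])), (np.int32(28), array([176., 199.])), (np.int32(292), array([336., 205.])), (np.int32(631), array([259., 231.])), (np.int32(285), array([182., 222.])), (np.int32(23), array([309., 217.])), (np.int32(359), array([138., 227.])), (np.int32(476), array([290., 242.])), (np.int32(173), array([365., 240.])), (np.int32(138), array([227., 241.])), (np.int32(67), array([308., 237.])), (np.int32(21), array([172., 236.])), (np.int32(3384), array([203., 330.])), (np.int32(72), array([266., 240.])), (np.int32(28), array([288., 237.])), (np.int32(42), array([179., 239.])), (np.int32(30), array([177., 246.])), (np.int32(57), array([236., 260.])), (np.int32(66), array([159., 300.])), (np.int32(5904), array([ 97., 355.])), (np.int32(24), array([  6., 355.])), (np.int32(222), array([251., 401.]))]
tcp [0.4218 0.2404 0.2133] closing yaw 3.09 q7 -0.34 tilt 0.15
F [-0.1 -1.1  0.4] gap 0.0851 t 43.9 | d [0.0502 0.1813 0.113 ] turn 0.054
```

```bash
python3 - <<'E'
from m import *
s0=s
t2,s2=pickle.load(open("c2.pkl","rb"));t9,s9=pickle.load(open("c9.pkl","rb"))
import numpy as np
# edge-based local shift of bystanders between early and final scene/top views
for nm,a,b,P in(("scene",s0,s9,dict(unit=(333,117),can=(364,112),tape=(266,115),wrench=(349,265),driver=(138,275),board=(176,360),tray=(342,157))),("top",t2,t9,dict(unit=(132,224),can=(118,192),wrench=(284,139),driver=(387,284),board=(422,213),tape=(161,293)))):
  for k,(u,v) in P.items():
    r=16;f=lambda c:cv2.Laplacian(cv2.GaussianBlur(cv2.cvtColor(c["pixels"],cv2.COLOR_RGB2GRAY),(3,3),0),cv2.CV_32F)
    T_=f(a)[v-r:v+r,u-r:u+r];W=f(b)[v-r-6:v+r+6,u-r-6:u+r+6]
    m=cv2.matchTemplate(W,T_,cv2.TM_CCOEFF_NORMED);_,mx,_,loc=cv2.minMaxLoc(m);print(nm,k,np.array(loc)-6,round(mx,2))
E
```

```text
scene unit [0 0] 0.94
scene can [0 0] 0.88
scene tape [0 0] 0.84
scene wrench [0 0] 0.97
scene driver [0 0] 0.77
scene board [0 0] 0.76
scene tray [0 0] 0.45
top unit [0 0] 0.37
top can [0 0] 0.96
top wrench [0 0] 0.92
top driver [0 0] 0.88
top board [0 0] 0.86
top tape [-1  0] 0.2
```

No bystander has shifted, and the low scores are arm occlusion or the blank now standing in the tray. The housing stands on the sheet with all three caps in. Handing in.

```bash
python3 -c "
from workcell import env
print(env.hand_in())"
```

```text
the job is handed in; nothing more can be done
None
```

The job is handed in, though no verdict came back: blank in the tray, all three caps fitted and turned to the stop, finished housing flat on the white sheet, no sign that anything else moved; I did, however, view 16 pictures against the limit of 14.

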